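# Grade nuts from collets on the tilting sieve and send the tote to its bay

## Task

Set the sieve level, push the tote along the rollers until it is fully home under the sieve, and put every loose hex nut and every long dark collet on the sieve's solid loading end. Tilt its slotted end down until all the nuts have dropped into the tote while the collets stay on the sieve, and tip it the other way so that the collets slide off into the catch bin. Finally set the sieve level again and push the tote, with the nuts in it, back along the rollers until it is fully home against the end stop of the bay; do not tip the tote over, and leave the other things on the bench alone.

Things in the scene. Friction and masses are not known exactly. Their poses are not given: they have to be found in the camera images.
- station: fixed grading station: roller way, tilting sieve over one end, bay at the other, catch bin beyond the sieve. Origin on the bench at mid width; y along the way towards the sieve and the bin (-y to the bay), x across it away from the robot, z up. Roller tops 30 mm high; side rails 45 mm high, outer faces at x = +-68 mm; sieve uprights 163 mm high at x = +-64, y = 165 mm
- under_sieve (a point): on the station: where the tote's origin lies when the tote is fully home under the sieve, touching the stop there (30 mm above the bench)
- bay (a point): on the station: where the tote's origin lies when the tote is fully home in the bay, touching its end stop (30 mm above the bench). End stop and the cheek on the robot's side (outer face at x = -74 mm of the station) are 85 mm high
- catch_bin (a point): centre of the catch bin's inner floor, 4 mm above the bench; axes as the station's. Inside 116 mm (x) by 142 mm (y); walls 45 mm high towards the sieve, 70 mm at the sides, 76 mm at the far end
- tote: open grey tote on the rollers, 110 mm (x) by 120 mm (y) by 40 mm high, walls and floor 4 mm, about 0.7 kg; origin in the middle of its underside, axes as the station's. The rails leave it only the motion along y; it coasts little. Off its far side (x = +100 mm) stands an upright push paddle
- paddle (a point): on the tote's push paddle, 12 mm below its top (the top is about 167 mm above the bench): a flat upright plate, 28 mm wide (x) and 8 mm thick (y), outside the side rail. Push on either flat face, or grip it by its thickness, and push gently
- sieve (a joint): tilt of the sieve in rad: 0 level, positive with the slotted end (towards the bay) down, negative with the open lip (towards the bin) down; stops at +0.50 and -0.80. The hinge is stiff (0.8 N m) and stays where left. Parts begin to slide at 0.2 to 0.3 rad; 0.42 or more sieves well, -0.7 tips well; tip slowly (2 to 4 s)
- sieve_deck (a point): mid-width point of the sieve's hinge axis (parallel to the station's x, at its y = 165, z = 145 mm), level with the rod tops; turns with the sieve (at level: station's axes). Polished, slippery trough 94 mm wide inside, y from -112 to +115 mm; side walls 31 mm, end wall at -y 37 mm above the rods; open lip at +y. Loading end: y from -20 to +115 mm; slotted end: y below -20 mm
- sieve_load (a point): middle of the loading end at rod-top height, 40 mm (y) from sieve_deck; turns with the sieve. 4 mm rods run along y at x = -29, -10, +10, +29 mm; the grooves between (15.5 mm wide) are centred at x = -39, -19.5, 0, 19.5, 39 mm. Here a plate lies 9 mm below the rod tops, with a 4.5 mm step at the lip; the slotted end has none. Nuts sit in the grooves; a collet stands on two rods, centred over a groove
- sieve_knob (a point): centre of the black ball knob, 26 mm in diameter, on a 10 mm stem above the sieve's end wall; at (0, -119.5, 85) mm from sieve_deck in its frame. Grip it from above, fingers closing along the station's x (it then pivots between the fingers), and lead it in an arc about the hinge axis
- nut_0: hex nut, plain steel, 12 mm across flats, 9 mm high, lying flat on the bench at the start; origin in the middle of its underside, z along its bore. May be absent.
- nut_1: hex nut, plain steel, 12 mm across flats, 9 mm high, lying flat on the bench at the start; origin in the middle of its underside, z along its bore. May be absent.
- nut_2: hex nut, plain steel, 12 mm across flats, 9 mm high, lying flat on the bench at the start; origin in the middle of its underside, z along its bore. May be absent.
- collet_0: long collet, dark steel, a plain round body 25 mm in diameter and 52 mm tall, standing upright on the bench at the start; origin in the middle of its lower end, z along its length towards the other end. May be absent.
- collet_1: long collet, dark steel, a plain round body 25 mm in diameter and 52 mm tall, standing upright on the bench at the start; origin in the middle of its lower end, z along its length towards the other end. May be absent.
- collet_2: long collet, dark steel, a plain round body 25 mm in diameter and 52 mm tall, standing upright on the bench at the start; origin in the middle of its lower end, z along its length towards the other end. May be absent.
- torque_wrench_handle: torque handle with black grip, 118 mm long, lying; leave it
- tin: flat round tin, 71 mm across, 30 mm high; leave it
- depth_gage: depth gauge, 98x88x26 mm; leave it
- bush: small flanged guide bush, 23 mm across and 32 mm high, standing; not one of the collets, leave it

How it is judged:
By the outcome, as a careful person would: the job done as asked, in the order asked, and still so for the second after the job is handed in, with the robot touching nothing.
Of nut_0, nut_1, nut_2 only 2 to 3 are there at a start; the rules pass over those that are not, and their reading is None.
Of collet_0, collet_1, collet_2 only 1 to 3 are there at a start; the rules pass over those that are not, and their reading is None.
At some moment in a run one of nut_0, nut_1, nut_2 may be knocked a few centimetres aside while the robot is not near it.
Once in a run the grip may slacken for a moment while it holds something.
It also fails if it takes over 210 s, if anything falls off the work surface, if the arm or the gripper's body presses on something with over 40 N, if the wrist force passes 120 N, or if a joint passes its speed limit or range.

## Robot

A 6-joint arm with a two-finger parallel gripper is mounted at the origin on a cart in front of the work surface, level with it; the furniture and walls round the work are solid. World frame = base frame: x ahead of the robot, y to its left, z up, the work surface at z = 0. Lengths are in m, angles in rad, forces in N, time in s.
With the tool pointing down it reaches from about 0.35 to 0.975 m from the base axis. Payload 4.9 kg.
Tool frame: the origin (TCP) lies on the front face of the gripper's body, between the roots of the fingers; the fingertips stand ctrl.tip_extent ahead of it and the grasp point (between the pads) lies 54 mm ahead of it (ctrl.tip_extent is the distance from the TCP to the fingertips, in m); z points along the fingers, y is the line along which they close (so a half turn about z gives the same grasp; the last joint's range is limited). The gripper opens to 85 mm and grips with 20 to 120 N. Pads are 22 mm wide; open, the fingers measure 114 mm over their backs; the gripper's body (76 mm by 85 mm) begins 54 mm behind the grasp point. The pads swing forward as they close: fully open they stand 13 mm farther back than shut.
Start: joints at [-1.28, 0.053, 1.613, -0, 1.476, -0.119], TCP at [0.249, -0.573, 0.304] pointing down, gripper open.
Joint ranges: [-3.01, 3.01], [-1.01, 2.22], [0.06, 2.58], [-1.02, 4.17], [0.09, 2.62], [-3.14, 3.14]. Speed limits (rad/s): [2.57, 2.57, 3.14, 3.14, 3.14, 3.14].

## Interface

Orientations are given as a rotation vector (axis times angle).
In Python, from station import ctrl gives the robot as it stands.
- The arm moves only by the tool apply_moves, never from a script. Its argument "rows" is one flat list of numbers, 6 for each row, row after row: the shift along the tool's x, y, z normalised to -1 to 1, where 1 is 0.6 m, then the turn, a rotation vector about the tool's x, y, z normalised to -1 to 1, where 1 is 90 degrees. A call has 1 to 20 rows; each row is the pose to reach, as a shift and turn from the pose commanded when the call began, along the tool's axes at that moment; what a row does not reach only later rows make up. A row lasts 1/10 s, in which the tool goes at most 50 mm and 8.59 degrees, less where a joint would pass 70% of its speed; a pose out of reach is approached as far as the arm can. A call with a number of a shift or a turn outside -1 to 1 is refused whole. A call with a gripper value outside its range is refused whole. "grip" is the opening, from 0 (shut) to 1 (fully open), set as the call begins (left out, the last holds). The fingers move at their own pace and stop on an object; "grip_force" is the grip in N (left out, the last holds). Time passes only in rows, so rows that repeat a pose let the fingers close. It gives the time, the measured TCP pose, the force, the opening and the grip force at its end, in the units of the state.
- ctrl.get_obs(): the state, without advancing time (a new reading comes with each control period).
- ctrl.get_image(name): name is "scene" or "top"; returns (picture, depth): 420x560x3 uint8, blue, green, red; 420x560 float32, m along the optical axis (not along the pixel's ray), 0 where there is no reading.
- ctrl.camera_model(name): a dict with "mtx" (3x3 intrinsics, pixels), "k1" (the pictures are not rectified: a ray, as slopes to the right and down, at radius r is drawn at 1 + k1 r^2 times it, then the intrinsics apply), "R" (3x3) and "t" (3): a world point X has camera coordinates R X + t. Camera axes: x right, y down, z forward; pixel columns grow to the right and rows downward; lengths in m; the calibration is good to about 2 mm. A picture is of the moment at which its call begins. camera_model takes no time and is no camera call.
- ctrl.finish_job(): hands the job in; it is judged then, once.
The state is a dict: "t": time; "q": joint angles; "dq": joint speeds; "effort": joint torques, N m; "tool_pos": TCP position; "tool_rot": TCP orientation; "contact_force": force on the tool from outside, world axes, zero at the start; "wrist_torque": the same for the moment, N m; "opening": finger opening in m; "grip_force": force on a finger pad.
Only numpy, scipy, OpenCV 4.12 (cv2) and the standard library are available. Lean on these libraries where they do the work, as an engineer would, in place of code of your own. Each camera call takes 0.05 s, during which the arm holds its last target. There are 200 camera calls.

## Working session

There is one attempt and no reset: what is moved stays moved. The work goes in short steps, Python scripts to look and compute and a tool call to move; the robot and the scene stay as the last step left them, time stands still between calls to the robot, and variables do not carry over. Pictures are saved under pics/ and viewed, at most 14 in all, crops included, and the job is handed in when it is done.

Besides the shell and the picture viewer there is one more tool, called after ">>>" as name(argument=value, ...) on one line, values as JSON. apply_moves: Moves the arm, as the interface text tells. Its arguments: {"type":"object","properties":{"rows":{"type":"array","items":{"type":"number"}},"grip":{"type":"number"},"grip_force":{"type":"number"}},"required":["rows"]}

```bash
mkdir -p pics; ls
cat > h.py <<'E'
import numpy as np, cv2
from scipy.spatial.transform import Rotation as Ro
from station import ctrl
def snap(n,f=None):
    im,d=ctrl.get_image(n)
    if f: cv2.imwrite('pics/'+f,im); np.save('pics/'+f+'.npy',d)
    return im,d
def ray(n,u,v):
    c=ctrl.camera_model(n);K=np.array(c['mtx']);k=c['k1']
    x=(u-K[0,2])/K[0,0];y=(v-K[1,2])/K[1,1]
    a,b=x,y
    for _ in range(20):
        s=1+k*(a*a+b*b);a,b=x/s,y/s
    R=np.array(c['R']);t=np.array(c['t'])
    return -R.T@t, R.T@np.array([a,b,1.0])
def atz(n,u,v,z):
    o,r=ray(n,u,v);return o+r*(z-o[2])/r[2]
def atd(n,u,v,d):
    o,r=ray(n,u,v);return o+r*d
def cloud(n,d):
    c=ctrl.camera_model(n);K=np.array(c['mtx']);k=c['k1']
    v,u=np.mgrid[:d.shape[0],:d.shape[1]].astype(float)
    x=(u-K[0,2])/K[0,0];y=(v-K[1,2])/K[1,1];a,b=x,y
    for _ in range(20):
        s=1+k*(a*a+b*b);a,b=x/s,y/s
    R=np.array(c['R']);t=np.array(c['t'])
    P=(np.stack([a*d,b*d,d],-1)-t)@R
    P[d==0]=np.nan
    return P
def proj(n,X):
    c=ctrl.camera_model(n);K=np.array(c['mtx']);k=c['k1']
    p=np.array(c['R'])@np.array(X)+np.array(c['t']);a,b=p[0]/p[2],p[1]/p[2];s=1+k*(a*a+b*b)
    return K[0,0]*a*s+K[0,2],K[1,1]*b*s+K[1,2]
def st():
    o=ctrl.get_obs();R=Ro.from_rotvec(o['tool_rot']).as_matrix()
    print('t',round(o['t'],2),'pos',np.round(o['tool_pos'],4),'F',np.round(o['contact_force'],1),'open',round(o['opening'],4),'gf',o['grip_force'],'\nR',np.round(R,3).tolist(),'q',np.round(o['q'],2))
    return o,R
E
python3 - <<'E'
from h import *
o,R=st();print(ctrl.tip_extent)
for n in('scene','top'):
    im,d=snap(n,n+'0.png')
    c=ctrl.camera_model(n);print(n,np.round(-np.array(c['R']).T@np.array(c['t']),3),np.round(c['R'],2).tolist(),np.round(c['mtx'],0).tolist(),c['k1'])
E
```

```text
pics
t 0.0 pos [ 0.2489 -0.5728  0.3027] F [-0.2  0.8 -0.3] open 0.0852 gf 0.0 
R [[0.917, 0.398, -0.001], [0.398, -0.917, 0.002], [0.0, -0.002, -1.0]] q [-1.28  0.05  1.61  0.    1.48 -0.12]
0.0726
scene [ 0.184 -0.921  0.882] [[0.91, -0.42, 0.01], [-0.25, -0.54, -0.81], [0.34, 0.73, -0.59]] [[416.0, 0.0, 276.0], [0.0, 416.0, 213.0], [0.0, 0.0, 1.0]] 0.040588159114662015
top [0.418 0.005 1.37 ] [[-0.02, -1.0, 0.01], [-0.98, 0.02, -0.18], [0.18, -0.02, -0.98]] [[447.0, 0.0, 280.0], [0.0, 447.0, 206.0], [0.0, 0.0, 1.0]] -0.04012317925785566
```

View pics/top0.png

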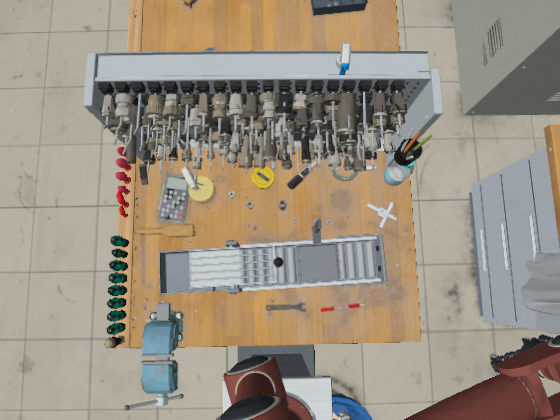

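View pics/scene0.png

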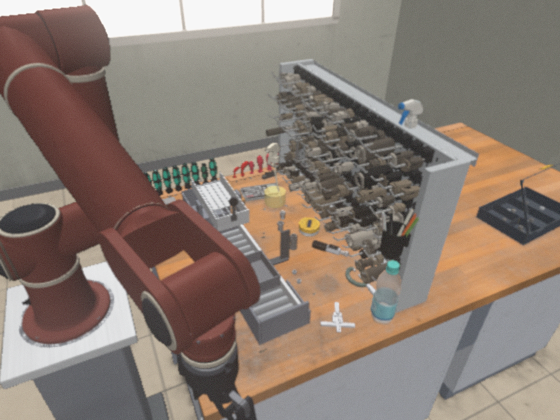

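The top picture shows the station along the columns, with the bin at the left (175,270), sieve knob (278,262), tote (318,263) and paddle (317,225). The parts lie around (230–335,190–225), so I'll enlarge that area.

Run:
```python
from h import *
im=cv2.imread('pics/top0.png')
cv2.imwrite('pics/c1.png',cv2.resize(im[165:300,150:350],None,fx=4,fy=4,interpolation=cv2.INTER_CUBIC))
im=cv2.imread('pics/scene0.png')
cv2.imwrite('pics/c2.png',cv2.resize(im[165:345,180:380],None,fx=3.3,fy=3.3,interpolation=cv2.INTER_CUBIC))
```

```text
(no output)
```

View pics/c1.png

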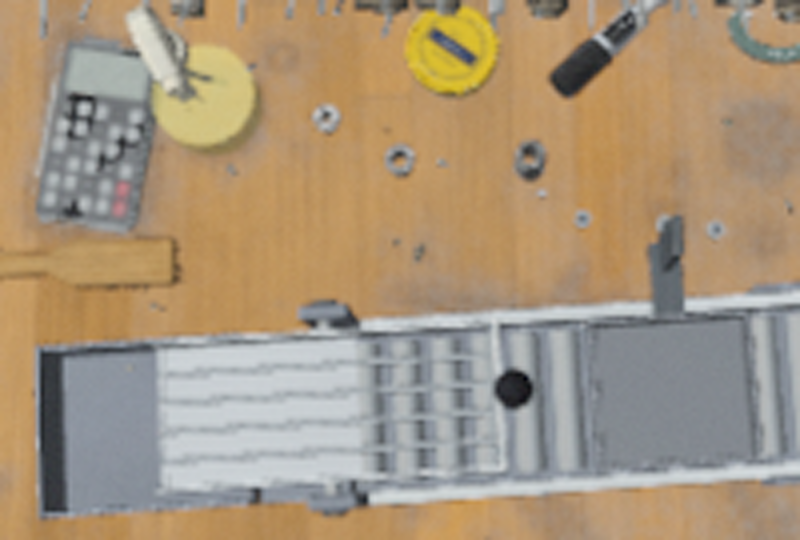

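View pics/c2.png

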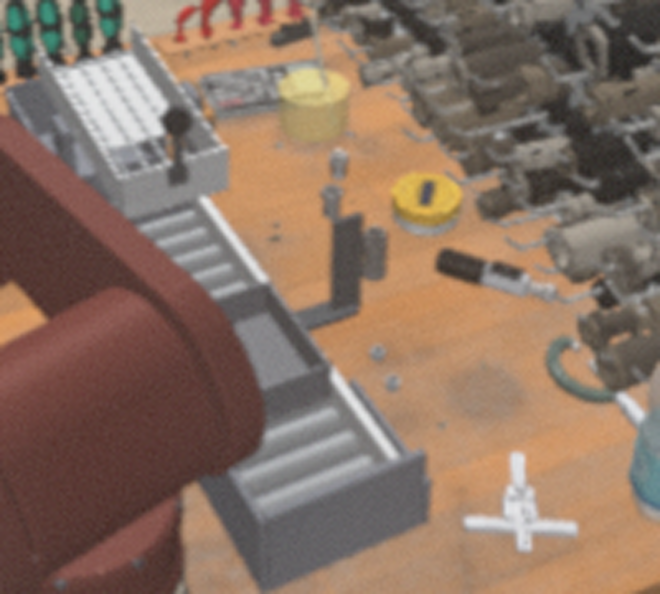

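Run:
```python
from h import *
d=np.load('pics/top0.png.npy');P=cloud('top',d)
for nm,(x,y) in dict(a=(326,118),b=(400,158),c=(530,158),n1=(582,218),n2=(715,228),n3=(665,222),e=(442,162),f=(542,193),g=(230,170),bits=(418,250),padtop=(672,220),knob=(514,388),upF=(328,308),upN=(335,492),deck=(280,400),tin=(450,50)).items():
    u,v=150+x/4,165+y/4
    w=P[int(v)-5:int(v)+6,int(u)-5:int(u)+6].reshape(-1,3);w=w[np.isfinite(w[:,2])]
    m=w[w[:,2]>w[:,2].max()-.006]
    print(nm,round(u,1),round(v,1),'zc',np.round(P[int(round(v)),int(round(u))],3),'max',np.round(w[:,2].max(),4),'mean',np.round(m.mean(0),4),len(m), 'ground',np.round(atz('top',u,v,0.009)[:2],4))
s=cloud('scene',np.load('pics/scene0.png.npy'))
print('ground noise',np.nanstd(P[215:225,260:275,2]),np.nanmean(P[215:225,260:275,2]))
# ortho height/colour at 1px/mm: cols = -y, rows=-x
H=np.zeros((420,800),np.float32);C=np.zeros((420,800,3),np.uint8)
im=cv2.imread('pics/top0.png')
big=cv2.resize(np.nan_to_num(P).astype(np.float32),None,fx=4,fy=4,interpolation=cv2.INTER_NEAREST);
q=P.reshape(-1,3);o=np.argsort(np.nan_to_num(q[:,2]));q=q[o];cc=im.reshape(-1,3)[o]
ok=np.isfinite(q[:,2]);q=q[ok];cc=cc[ok]
sel=(q[:,2]>.006)&(q[:,2]<.4)
b=q[sel]
# rails: z in .040-.050
r=b[(b[:,2]>.040)&(b[:,2]<.049)&(b[:,0]<.62)&(b[:,0]>.3)]
# far rail outer edge / near rail outer edge as fn of y
for y0 in np.arange(-.34,.42,.04):
    k=b[(abs(b[:,1]-y0)<.006)&(b[:,0]<.6)&(b[:,0]>.25)&(b[:,2]>.035)]
    if len(k): print(round(y0,2),'x',k[:,0].min().round(4),k[:,0].max().round(4),'z',k[k[:,0].argmin(),2].round(3),k[k[:,0].argmax(),2].round(3))
for x0 in np.arange(.36,.56,.02):
    k=b[(abs(b[:,0]-x0)<.004)&(b[:,2]>.035)]
    if len(k): print(round(x0,2),'y',k[:,1].min().round(4),k[:,1].max().round(4),'z',k[k[:,1].argmin(),2].round(3),k[k[:,1].argmax(),2].round(3))
```

```text
a 231.5 194.5 zc [0.704 0.129 0.009] max 0.036 mean [0.698  0.1315 0.0322] 9 ground [0.7027 0.1311]
b 250.0 204.5 zc [0.673 0.074 0.003] max 0.0375 mean [0.6644 0.0756 0.0337] 21 ground [0.67   0.0738]
c 282.5 204.5 zc [ 0.672 -0.026 -0.003] max 0.0565 mean [ 0.6656 -0.0245  0.0525] 12 ground [ 0.6682 -0.0269]
n1 295.5 219.5 zc [ 0.619 -0.067  0.011] max 0.0143 mean [ 0.62   -0.0643  0.0109] 7 ground [ 0.6205 -0.0659]
n2 328.8 222.0 zc [ 0.611 -0.169  0.01 ] max 0.0116 mean [ 0.6097 -0.1683  0.0093] 12 ground [ 0.6108 -0.1684]
n3 316.2 220.5 zc [ 0.618 -0.129  0.009] max 0.1711 mean [ 0.5896 -0.1204  0.1677] 14 ground [ 0.6162 -0.1299]
e 260.5 205.5 zc [0.666 0.043 0.003] max 0.0079 mean [0.6678 0.0426 0.0036] 20 ground [0.6663 0.0414]
f 285.5 213.2 zc [ 0.643 -0.037  0.001] max 0.0426 mean [ 0.6517 -0.0244  0.0406] 3 ground [ 0.6406 -0.0355]
g 207.5 207.5 zc [0.663 0.205 0.001] max 0.039 mean [0.6749 0.2148 0.0383] 3 ground [0.6629 0.2053]
bits 254.5 227.5 zc [0.597 0.062 0.003] max 0.0095 mean [0.5988 0.0633 0.0058] 15 ground [0.598  0.0606]
padtop 318.0 220.0 zc [ 0.595 -0.119  0.
[... 975 characters left out ...]
.039
0.06 x 0.4092 0.5445 z 0.048 0.039
0.1 x 0.4051 0.542 z 0.112 0.041
0.14 x 0.4222 0.5397 z 0.173 0.162
0.18 x 0.4116 0.5203 z 0.049 0.176
0.22 x 0.4095 0.5303 z 0.065 0.066
0.26 x 0.4075 0.5995 z 0.071 0.037
0.3 x 0.2505 0.5996 z 0.11 0.04
0.34 x 0.2504 0.598 z 0.105 0.036
0.38 x 0.5805 0.5985 z 0.037 0.038
0.36 y 0.3081 0.4675 z 0.052 0.075
0.38 y 0.3098 0.4718 z 0.046 0.098
0.4 y 0.1064 0.4616 z 0.151 0.089
0.42 y -0.3183 0.4695 z 0.087 0.101
0.44 y -0.3169 0.4645 z 0.085 0.085
0.46 y -0.3164 0.4681 z 0.08 0.093
0.48 y -0.3177 0.4673 z 0.079 0.098
0.5 y -0.3145 0.466 z 0.086 0.103
0.52 y -0.3144 0.4692 z 0.08 0.081
0.54 y -0.3122 0.4585 z 0.08 0.072
0.56 y -0.3126 0.4684 z 0.084 0.104
```

```bash
cat > fit.py <<'E'
from h import *
d=np.load('pics/top0.png.npy');P=cloud('top',d)
b=P.reshape(-1,3);b=b[np.isfinite(b[:,2])];b=b[(b[:,2]>.036)&(b[:,2]<.4)]
Y=np.arange(-.18,.09,.006);N=[];F=[]
for y in Y:
    k=b[(abs(b[:,1]-y)<.004)&(b[:,0]<.575)&(b[:,0]>.25)&(b[:,2]<.06)]
    if abs(y+.12)<.02: F.append(np.nan)
    else: F.append(k[:,0].max())
    N.append(k[:,0].min())
N=np.array(N);F=np.array(F);m=np.isfinite(F)
pn=np.polyfit(Y,N,1);pf=np.polyfit(Y[m],F[m],1);print('near',pn,'far',pf)
th=-np.arctan((pn[0]+pf[0])/2)
e=np.array([np.cos(th),np.sin(th)]);f=np.array([-np.sin(th),np.cos(th)])
p0=np.array([(pn[1]+pf[1])/2,0]);c=p0@e
np.save('pose0.npy',[th,c]);print('th',th,'c',c)
s=np.c_[b[:,:2]@e-c,b[:,:2]@f,b[:,2]]
for nm,q in dict(endstop=(abs(s[:,0])<50e-3)&(s[:,1]<-.2)&(s[:,2]>.07),).items():
    print(nm,s[q][:,1].min(),s[q][:,1].max(),s[q][:,2].max())
q=(abs(s[:,0])>.043)&(abs(s[:,0])<.054)&(s[:,2]>.12)&(s[:,2]<.25)&(s[:,1]>0)&(s[:,1]<.25)
w=s[q];pl=np.polyfit(w[:,1],w[:,2],1);r=w[:,2]-np.polyval(pl,w[:,1]);w=w[abs(r)<.015];print('sidewall',np.polyfit(w[:,1],w[:,2],1),len(w),w[:,1].min(),w[:,1].max())
q=(abs(s[:,0])<.045)&(s[:,2]>.11)&(s[:,2]<.2)&(s[:,1]>.14)&(s[:,1]<.25)
w=s[q];print('deck',np.polyfit(w[:,1],w[:,2],1),w[:,1].max(),len(w))
q=(abs(s[:,0])>.055)&(abs(s[:,0])<.075)&(s[:,2]>.15)&(s[:,2]<.172)
w=s[q];print('upr',len(w),w.mean(0), [ (w[w[:,0]*g>0].mean(0).round(4),len(w[w[:,0]*g>0])) for g in(1,-1)])
E
python3 fit.py
python3 - <<'E'
from h import *
im=cv2.imread('pics/top0.png')
a=cv2.resize(im[190:246,215:295],None,fx=8,fy=8,interpolation=cv2.INTER_CUBIC)
cv2.imwrite('pics/c3.png',cv2.resize(im[200:295,225:345],None,fx=6.3,fy=6.3,interpolation=cv2.INTER_CUBIC))
im=cv2.imread('pics/scene0.png')
for n,X in dict(a=(.698,.1315,.016),b=(.6644,.0756,.016),c=(.6656,-.0245,.026),n1=(.6205,-.0659,.0045),n2=(.6108,-.1684,.0045),n3=(.6162,-.13,.0045)).items():
    u,v=proj('scene',X);print(n,u,v,'crop c2',(u-180)*3.3,(v-165)*3.3)
E
```

```text
near [-0.0481077   0.41214065] far [-0.04850255  0.54612802]
th 0.04826760713439119 c 0.4785763092968019
endstop -0.3404523897946652 -0.2039959216783541 0.08883888551240073
sidewall [-0.05059263  0.16703639] 149 0.0009315529358886862 0.2072211348211289
deck [0.08228972 0.12811556] 0.20890834077366963 847
upr 113 [0.00032402 0.09521325 0.16042449] [(array([0.0644, 0.0953, 0.1609]), 57), (array([-0.0649,  0.0951,  0.1599]), 56)]
a 281.0856933314543 213.78426161836137 crop c2 333.5827879937992 160.9880633405925
b 279.2275437246112 225.19284543733056 crop c2 327.450894291217 198.63638994319084
c 293.0129386254284 240.25026625865303 crop c2 372.94269746391365 248.32587865355498
n1 285.8625547120595 257.2784314624738 crop c2 349.34643054979625 304.51882382616355
n2 298.2920104025885 279.9350545234464 crop c2 390.3636343285421 379.2856799273731
n3 293.977146783612 270.93473211460054 crop c2 376.1245843859196 349.5846159781818
```

View pics/c3.png

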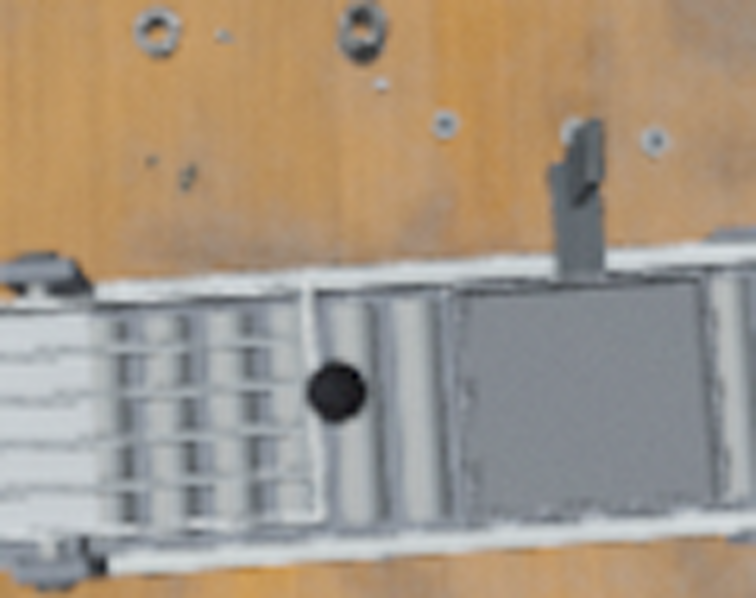

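Enlarged, the picture shows three nuts at c3 (445,125), (572,132, half behind the paddle) and (655,142), one tall dark collet at (362,32), a short bush-like part at (157,32), and the knob at (337,391). The sieve appears tilted about +0.07.

```bash
cat >> h.py <<'E'
TH,CX,Y0=0.04827,0.4786,-0.0702
E_=np.array([np.cos(TH),np.sin(TH)]);F_=np.array([-np.sin(TH),np.cos(TH)])
def S(p): p=np.asarray(p);return np.array([p[:2]@E_-CX,p[:2]@F_-Y0,*p[2:]])
def W(x,y): return E_*(x+CX)+F_*(y+Y0)
def go(xw,yw,zt,mode,tx=None):
    """rows for TCP at world xw,yw, TCP height zt; mode 'x': tool y along station x; 'y': along station y"""
    o,R=st();p=o['tool_pos']
    a=TH+np.pi/2 if mode=='x' else (mode if not isinstance(mode,str) else TH+np.pi)
    c=[]
    for k in (-1,0,1):
        aa=a+k*np.pi
        T=np.array([[np.cos(aa),np.sin(aa),0],[np.sin(aa),-np.cos(aa),0],[0,0,-1]]).T
        T=np.array([[np.cos(aa),np.sin(aa),0],[np.sin(aa),-np.cos(aa),0],[0,0,-1]])
        rv=Ro.from_matrix(R.T@T).as_rotvec();c.append((round(np.linalg.norm(rv),3),rv))
    c.sort(key=lambda t:t[0])
    s=R.T@(np.array([xw,yw,zt])-p)/.6
    print('shift',np.round(s,4),'dist',np.linalg.norm(s*.6).round(3))
    for n,rv in c[:2]: print('  turn',np.round(rv/(np.pi/2),4),n)
    print('  in place axes: tool x',R[:,0].round(3),' y',R[:,1].round(3))
E
python3 - <<'E'
from h import *
r1=ray('top',278.5,262.06);r2=ray('scene',233.3,202.0)
A=[];bb=[]
for o,r in(r1,r2):
    r=r/np.linalg.norm(r);M=np.eye(3)-np.outer(r,r);A.append(M);bb.append(M@o)
k=np.linalg.lstsq(np.vstack(A),np.hstack(bb),rcond=None)[0];print('knob',k,S(k))
for n,X in dict(a=(.698,.1315),b=(.6644,.0756),c=(.6656,-.0245),n1=(.6205,-.0659),n2=(.6108,-.1684),n3=(.6162,-.13)).items(): print(n,S(X).round(4))
go(*W(0,.040),.36,'x')
E
```

```text
knob [ 0.48022255 -0.00862664  0.21781827] [0.00064695 0.03841207 0.21781827]
a [0.2249 0.1679]
b [0.1887 0.1137]
c [0.185  0.0136]
n1 [ 0.138  -0.0256]
n2 [ 0.1234 -0.1275]
n3 [ 0.1306 -0.0894]
t 0.1 pos [ 0.2489 -0.5728  0.3028] F [-0.4 -0.5 -0.1] open 0.0852 gf 0.0 
R [[0.917, 0.398, -0.001], [0.398, -0.917, 0.002], [0.0, -0.002, -1.0]] q [-1.28  0.05  1.61 -0.    1.48 -0.12]
shift [ 0.7282 -0.7119 -0.0939] dist 0.614
  turn [-0.001  -0.0008 -0.7698] 1.209
  turn [-9.0000e-04  1.1000e-03  1.2302e+00] 1.932
  in place axes: tool x [0.917 0.398 0.   ]  y [ 0.398 -0.917 -0.002]
```

>>> apply_moves(rows=[0.728,-0.712,-0.094,0,0,-0.77,0.728,-0.712,-0.094,0,0,-0.77,0.728,-0.712,-0.094,0,0,-0.77,0.728,-0.712,-0.094,0,0,-0.77,0.728,-0.712,-0.094,0,0,-0.77,0.728,-0.712,-0.094,0,0,-0.77,0.728,-0.712,-0.094,0,0,-0.77,0.728,-0.712,-0.094,0,0,-0.77,0.728,-0.712,-0.094,0,0,-0.77,0.728,-0.712,-0.094,0,0,-0.77,0.728,-0.712,-0.094,0,0,-0.77,0.728,-0.712,-0.094,0,0,-0.77,0.728,-0.712,-0.094,0,0,-0.77,0.728,-0.712,-0.094,0,0,-0.77,0.728,-0.712,-0.094,0,0,-0.77,0.728,-0.712,-0.094,0,0,-0.77], grip=0.6)

```text
t: 1.7
tool_pos: [0.4791, -0.0087, 0.3598]
tool_rot: [-2.169, -2.272, 0.001]
contact_force: [-0.7, -0.0, -0.1]
opening: 0.0512
grip_force: 0.0
```

Run:
```python
from h import *
print(ctrl.tip_extent)
go(*W(0,.039),.218+.056,'x')
```

```text
0.0726
t 1.7 pos [ 0.4791 -0.0087  0.3598] F [-0.7 -0.  -0.1] open 0.0512 gf 0.0 
R [[-0.046, 0.999, -0.001], [0.999, 0.046, -0.0], [-0.0, -0.001, -1.0]] q [-0.17 -0.33  1.87 -0.    1.61 -0.22]
shift [0.0011 0.001  0.1431] dist 0.086
  turn [-0.0005  0.0002 -0.0012] 0.002
  turn [3.0000e-04 8.0000e-04 1.9988e+00] 3.14
  in place axes: tool x [-0.046  0.999 -0.   ]  y [ 0.999  0.046 -0.001]
```

>>> apply_moves(rows=[0,0,0.07,0,0,0,0,0,0.143,0,0,0,0,0,0.143,0,0,0,0,0,0.143,0,0,0])

```text
t: 2.1
tool_pos: [0.479, -0.0084, 0.2744]
tool_rot: [-2.168, -2.272, 0.002]
contact_force: [0.5, -0.3, 1.2]
opening: 0.0509
grip_force: 0.0
```

>>> apply_moves(rows=[0,0,0,0,0,0,0,0,0,0,0,0,0,0,0,0,0,0,0,0,0,0,0,0,0,0,0,0,0,0,0,0,0,0,0,0,0,0,0,0,0,0,0,0,0,0,0,0], grip=0, grip_force=60)

```text
t: 2.9
tool_pos: [0.4795, -0.0083, 0.2777]
tool_rot: [2.165, 2.273, -0.003]
contact_force: [-6.7, -2.8, 5.4]
opening: 0.0229
grip_force: 58.4
```

Run:
```python
from h import *
o,R=st();print(S(o['tool_pos']))
```

```text
t 2.9 pos [ 0.4795 -0.0083  0.2777] F [-6.7 -2.8  5.4] open 0.0229 gf 58.44373941421509 
R [[-0.048, 0.999, 0.0], [0.999, 0.048, -0.003], [-0.003, 0.0, -1.0]] q [-0.17 -0.29  1.97 -0.    1.46 -0.22]
[-5.60980986e-05  3.87982859e-02  2.77742280e-01]
```

>>> apply_moves(rows=[0,0,0,0,0,0,0,0,0,0,0,0,0,0,0.006,0,0,0,0,0,0.006,0,0,0], grip=0.5)

```text
t: 3.3
tool_pos: [0.4794, -0.0073, 0.2707]
tool_rot: [-2.167, -2.275, -0.0]
contact_force: [0.2, 0.0, -0.3]
opening: 0.0426
grip_force: 0.0
```

>>> apply_moves(rows=[0,0,0,0,0,0,0,0,0,0,0,0,0,0,0,0,0,0,0,0,0,0,0,0,0,0,0,0,0,0,0,0,0,0,0,0], grip=0)

```text
t: 3.9
tool_pos: [0.4794, -0.0073, 0.2709]
tool_rot: [-2.167, -2.275, 0.0]
contact_force: [-0.4, -0.2, -0.0]
opening: 0.0232
grip_force: 58.7
```

Run:
```python
from h import *
o,R=st();print(S(o['tool_pos']))
```

```text
t 3.9 pos [ 0.4794 -0.0073  0.2709] F [-0.4 -0.2 -0. ] open 0.0232 gf 58.73033165931702 
R [[-0.049, 0.999, -0.0], [0.999, 0.049, 0.0], [0.0, -0.0, -1.0]] q [-0.17 -0.29  1.98  0.    1.45 -0.22]
[-1.26326272e-04  3.97337630e-02  2.70918859e-01]
```

>>> apply_moves(rows=[0.0025,0,-0.004,0,0,0,0.005,0,-0.008,0,0,0,0.008,0,-0.0125,0,0,0,0.0105,0,-0.0165,0,0,0,0.013,0,-0.0205,0,0,0,0.013,0,-0.0205,0,0,0,0.013,0,-0.0205,0,0,0])

```text
t: 4.6
tool_pos: [0.479, 0.0009, 0.2832]
tool_rot: [-2.166, -2.274, -0.001]
contact_force: [2.6, 0.1, -6.0]
opening: 0.0232
grip_force: 59.1
```

```bash
cat > tilt.py <<'E'
from h import *
import sys
def tilt(n=3):
    ds=[]
    for i in range(n):
        im,d=snap('top',sys.argv[1] if i==0 else None);ds.append(np.where(d>0,d,np.nan))
    P=cloud('top',np.nan_to_num(np.nanmedian(ds,0)));b=P.reshape(-1,3);b=b[np.isfinite(b[:,2])]
    s=np.c_[b[:,:2]@E_-CX,b[:,:2]@F_-Y0,b[:,2]]
    out=[]
    q=(abs(s[:,0])<.040)&(s[:,2]>.06)&(s[:,2]<.23)&(s[:,1]>.155)&(s[:,1]<.27);w=s[q]
    pl=np.polyfit(w[:,1],w[:,2],1)
    for _ in range(5):
        r=w[:,2]-np.polyval(pl,w[:,1]);pl=np.polyfit(w[abs(r)<.008][:,1],w[abs(r)<.008][:,2],1)
    print('deck tilt',np.arctan(pl[0]),'z@hinge',np.polyval(pl,.165),len(w))
tilt()
o,R=st();print(S(o['tool_pos']))
E
python3 tilt.py t1.png
```

```text
deck tilt -0.028667236235096937 z@hinge 0.1363214022037691 1229
t 4.75 pos [0.479  0.0008 0.2832] F [ 2.   1.5 -5. ] open 0.0234 gf 59.1091650724411 
R [[-0.049, 0.999, -0.0], [0.999, 0.049, 0.001], [0.001, -0.0, -1.0]] q [-0.15 -0.3   1.97  0.    1.47 -0.2 ]
[-1.35025171e-04  4.79251441e-02  2.83181539e-01]
```

Run:
```python
from h import *
for f in('top0.png','t1.png'):
    P=cloud('top',np.load('pics/%s.npy'%f));b=P.reshape(-1,3);b=b[np.isfinite(b[:,2])]
    s=np.c_[b[:,:2]@E_-CX,b[:,:2]@F_-Y0,b[:,2]]
    def fit(q,lab):
        w=s[q];pl=np.polyfit(w[:,1],w[:,2],1)
        for _ in range(5):
            r=w[:,2]-np.polyval(pl,w[:,1]);k=abs(r)<.007;pl=np.polyfit(w[k][:,1],w[k][:,2],1)
        print(f,lab,pl.round(4),np.polyval(pl,.165).round(4),k.sum())
    fit((abs(s[:,0])<.04)&(s[:,2]>.06)&(s[:,2]<.23)&(s[:,1]>.155)&(s[:,1]<.27),'deck')
    fit((s[:,0]>.08)&(s[:,0]<.12)&(s[:,2]<.02)&(s[:,1]>.1)&(s[:,1]<.3),'bench far')
    fit((s[:,0]>-.12)&(s[:,0]<-.085)&(s[:,2]<.02)&(s[:,1]>.0)&(s[:,1]<.25),'bench near')
    fit((abs(s[:,0])<.04)&(s[:,2]<.02)&(s[:,1]>.29)&(s[:,1]<.4),'binfloor')
    q=(abs(s[:,0])<.05)&(s[:,2]>.1)&(s[:,1]>.15)
    print(s[q][:,1].max())
```

```text
top0.png deck [0.066 0.125] 0.1359 1080
top0.png bench far [ 0.0011 -0.0012] -0.001 774
top0.png bench near [-0.0003 -0.0007] -0.0008 951
top0.png binfloor [0.0085 0.0008] 0.0022 639
0.5187773575967984
t1.png deck [-0.025   0.1397] 0.1356 1046
t1.png bench far [-0.0014 -0.0006] -0.0008 674
t1.png bench near [-0.0011 -0.0008] -0.001 767
t1.png binfloor [0.0017 0.003 ] 0.0033 665
0.5170110507464466
```

Run:
```python
from h import *
im=cv2.imread('pics/t1.png');a=cv2.resize(im[215:300,165:345],None,fx=4.4,fy=4.4,interpolation=cv2.INTER_CUBIC)
im,d=snap('scene','s1.png');b=cv2.resize(im[160:260,180:330],None,fx=4.4,fy=4.4,interpolation=cv2.INTER_CUBIC)[:225]
cv2.imwrite('pics/v1.png',np.vstack([a,np.pad(b,((0,0),(0,a.shape[1]-b.shape[1]),(0,0)))]))
```

```text
(no output)
```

View pics/v1.png

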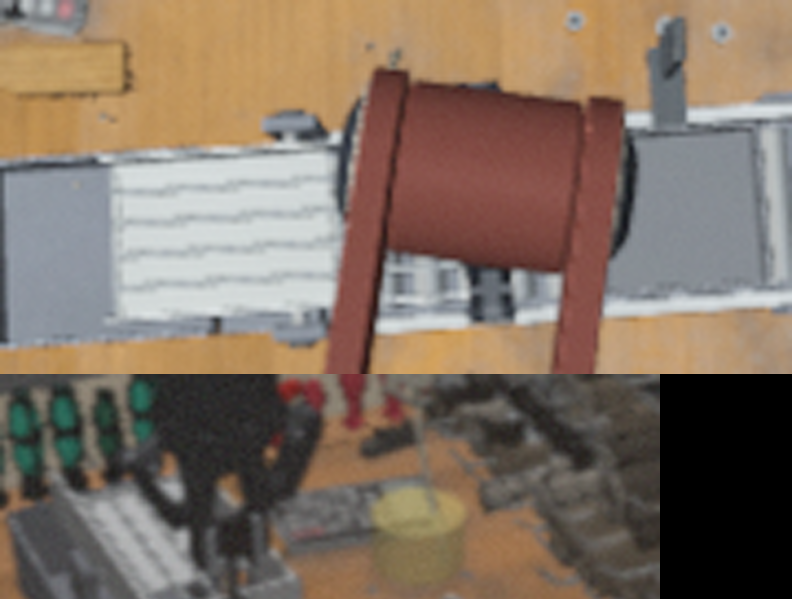

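The picture shows the gripper on the knob and the sieve slightly past level (lip down by about 0.025), so I'll trim it back.

>>> apply_moves(rows=[-0.002,0,0.0025,0,0,0,-0.0035,0,0.005,0,0,0,-0.0035,0,0.005,0,0,0,-0.0035,0,0.005,0,0,0])

```text
t: 5.2
tool_pos: [0.4791, -0.0008, 0.2811]
tool_rot: [-2.165, -2.274, -0.003]
contact_force: [-1.2, 5.1, -0.8]
opening: 0.0232
grip_force: 59.5
```

>>> apply_moves(rows=[0,0,0,0,0,0,0,0,0,0,0,0,0,0,0,0,0,0,0,0,-0.07,0,0,0,0,0,-0.15,0,0,0,0,0,-0.15,0,0,0], grip=0.6)

```text
t: 5.8
tool_pos: [0.4813, -0.0022, 0.3789]
tool_rot: [2.159, 2.266, 0.012]
contact_force: [1.0, -0.5, 0.6]
opening: 0.051
grip_force: 0.0
```

```bash
python3 tilt.py t2.png
python3 - <<'E'
from h import *
o=ctrl.get_obs()
# paddle: top z .167 station x .1
d=np.load('pics/t2.png.npy');P=cloud('top',d);b=P.reshape(-1,3);b=b[np.isfinite(b[:,2])]
s=np.c_[b[:,:2]@E_-CX,b[:,:2]@F_-Y0,b[:,2]]
q=(s[:,2]>.14)&(s[:,2]<.18)&(s[:,0]>.075)&(s[:,0]<.125)&(s[:,1]<.1);print(s[q].mean(0),s[q].min(0),s[q].max(0),q.sum())
E
```

```text
deck tilt -0.013060629793529505 z@hinge 0.13632606235657185 1236
t 5.95 pos [ 0.4792 -0.0018  0.3703] F [-0.1 -0.3 -1.4] open 0.0513 gf 0.0 
R [[-0.048, 0.999, 0.0], [0.999, 0.048, -0.0], [-0.0, 0.0, -1.0]] q [-0.16 -0.34  1.85 -0.    1.62 -0.21]
[-7.26511403e-05  4.52729059e-02  3.70325538e-01]
[ 0.09823406 -0.07768905  0.16348756] [ 0.08569443 -0.08236032  0.14620159] [ 0.11262738 -0.07417434  0.16949556] 39
```

Run:
```python
from h import *
go(*W(.1,-.078),.29,'y')
```

```text
t 5.95 pos [ 0.4792 -0.0018  0.3703] F [-0.1 -0.3 -1.4] open 0.0513 gf 0.0 
R [[-0.048, 0.999, 0.0], [0.999, 0.048, -0.0], [-0.0, 0.0, -1.0]] q [-0.16 -0.34  1.85 -0.    1.62 -0.21]
shift [-0.2054  0.1667  0.134 ] dist 0.178
  turn [ 4.0000e-04 -1.0000e-04  1.0001e+00] 1.571
  turn [ 1.000e-04  4.000e-04 -9.999e-01] 1.571
  in place axes: tool x [-0.048  0.999 -0.   ]  y [0.999 0.048 0.   ]
```

>>> apply_moves(rows=[-0.205,0.167,0,0,0,1,-0.205,0.167,0,0,0,1,-0.205,0.167,0.05,0,0,1,-0.205,0.167,0.134,0,0,1,-0.205,0.167,0.134,0,0,1,-0.205,0.167,0.134,0,0,1,-0.205,0.167,0.134,0,0,1,-0.205,0.167,0.134,0,0,1,-0.205,0.167,0.134,0,0,1,-0.205,0.167,0.134,0,0,1,-0.205,0.167,0.134,0,0,1,-0.205,0.167,0.134,0,0,1,-0.205,0.167,0.134,0,0,1])

```text
t: 7.25
tool_pos: [0.5846, -0.1195, 0.2881]
tool_rot: [-3.14, -0.079, 0.004]
contact_force: [-0.3, -1.0, 0.4]
opening: 0.0512
grip_force: 0.0
```

>>> apply_moves(rows=[0,0,0.07,0,0,0,0,0,0.133,0,0,0,0,0,0.133,0,0,0])

```text
t: 7.55
tool_pos: [0.5815, -0.1185, 0.2027]
tool_rot: [-3.136, -0.078, 0.02]
contact_force: [-0.4, 1.0, -0.4]
opening: 0.0511
grip_force: 0.0
```

>>> apply_moves(rows=[0,0,0,0,0,0,0,0,0,0,0,0,0,0,0,0,0,0,0,0,0,0,0,0,0,0,0,0,0,0,0,0,0,0,0,0,0,0,0,0,0,0,0,0,0,0,0,0], grip=0, grip_force=40)

```text
t: 8.35
tool_pos: [0.5867, -0.1202, 0.2129]
tool_rot: [3.139, 0.077, 0.008]
contact_force: [1.6, -0.6, 6.0]
opening: 0.007
grip_force: 42.8
```

```bash
python3 - <<'E'
from h import *
o,R=st();print(S(o['tool_pos']))
E
python3 tilt.py t3.png
```

```text
t 8.35 pos [ 0.5867 -0.1202  0.2129] F [ 1.6 -0.6  6. ] open 0.007 gf 42.829041481018066 
R [[0.999, 0.049, 0.005], [0.049, -0.999, -0.002], [0.005, 0.002, -1.0]] q [-0.33  0.06  1.76 -0.    1.32  1.2 ]
[ 0.10164752 -0.07815729  0.21291923]
deck tilt -0.013028195287065324 z@hinge 0.13628815466297456 1236
t 8.5 pos [ 0.5867 -0.1202  0.2129] F [ 2.2 -0.6  6. ] open 0.0075 gf 42.83019304275513 
R [[0.999, 0.049, 0.005], [0.049, -0.999, -0.002], [0.005, 0.002, -1.0]] q [-0.33  0.06  1.76 -0.    1.32  1.2 ]
[ 0.10163369 -0.07816788  0.21289413]
```

>>> apply_moves(rows=[0,-0.01,0,0,0,0,0,-0.025,0,0,0,0,0,-0.04,0,0,0,0,0,-0.055,0,0,0,0,0,-0.07,0,0,0,0,0,-0.085,0,0,0,0,0,-0.1,0,0,0,0,0,-0.115,0,0,0,0,0,-0.13,0,0,0,0,0,-0.145,0,0,0,0,0,-0.16,0,0,0,0,0,-0.175,0,0,0,0,0,-0.19,0,0,0,0,0,-0.2,0,0,0,0,0,-0.207,0,0,0,0,0,-0.213,0,0,0,0,0,-0.218,0,0,0,0,0,-0.22,0,0,0])

```text
validation failed for argument at $.ro...
```

Run:
```python
from h import *
o,R=st();print(S(o['tool_pos']))
im,d=snap('top');P=cloud('top',d);b=P.reshape(-1,3);b=b[np.isfinite(b[:,2])]
s=np.c_[b[:,:2]@E_-CX,b[:,:2]@F_-Y0,b[:,2]]
for z in np.arange(-.32,.1,.012):
    q=(abs(s[:,0])<.04)&(abs(s[:,1]-z)<.006); print(round(z,3),np.round(np.median(s[q][:,2]),3) if q.any() else None,end=' ')
```

```text
t 8.5 pos [ 0.5867 -0.1202  0.2129] F [ 2.2 -0.6  6. ] open 0.0075 gf 42.83019304275513 
R [[0.999, 0.049, 0.005], [0.049, -0.999, -0.002], [0.005, 0.002, -1.0]] q [-0.33  0.06  1.76 -0.    1.32  1.2 ]
[ 0.10163369 -0.07816788  0.21289413]
-0.32 -0.001 -0.308 -0.001 -0.296 -0.001 -0.284 None -0.272 0.083 -0.26 0.06 -0.248 0.027 -0.236 0.024 -0.224 0.016 -0.212 0.028 -0.2 0.009 -0.188 0.026 -0.176 0.025 -0.164 0.007 -0.152 0.029 -0.14 0.043 -0.128 0.036 -0.116 0.472 -0.104 0.476 -0.092 0.479 -0.08 0.484 -0.068 0.481 -0.056 0.487 -0.044 0.493 -0.032 0.495 -0.02 0.496 -0.008 0.489 0.004 0.486 0.016 0.481 0.028 0.03 0.04 0.023 0.052 0.182 0.064 0.028 0.076 0.019 0.088 0.03
```

>>> apply_moves(rows=[0,-0.01,0,0,0,0,0,-0.03,0,0,0,0,0,-0.05,0,0,0,0,0,-0.07,0,0,0,0,0,-0.09,0,0,0,0,0,-0.11,0,0,0,0,0,-0.13,0,0,0,0,0,-0.15,0,0,0,0,0,-0.17,0,0,0,0,0,-0.19,0,0,0,0,0,-0.2,0,0,0,0,0,-0.2,0,0,0,0])

```text
t: 9.75
tool_pos: [0.5808, 0.0009, 0.2128]
tool_rot: [-3.14, -0.077, -0.008]
contact_force: [1.2, 1.8, 6.3]
opening: 0.0075
grip_force: 24.9
```

>>> apply_moves(rows=[0,-0.01,0,0,0,0,0,-0.02,0,0,0,0,0,-0.03,0,0,0,0,0,-0.04,0,0,0,0,0,-0.05,0,0,0,0,0,-0.05,0,0,0,0], grip_force=40)

```text
t: 10.35
tool_pos: [0.5794, 0.0305, 0.2129]
tool_rot: [3.14, 0.077, 0.008]
contact_force: [1.8, 0.4, 5.8]
opening: 0.0073
grip_force: 43.5
```

>>> apply_moves(rows=[0,-0.006,0,0,0,0,0,-0.012,0,0,0,0,0,-0.018,0,0,0,0])

```text
t: 10.65
tool_pos: [0.579, 0.0405, 0.2129]
tool_rot: [3.139, 0.076, 0.008]
contact_force: [1.7, -1.8, 5.9]
opening: 0.0073
grip_force: 43.5
```

>>> apply_moves(rows=[0,-0.006,0,0,0,0,0,-0.012,0,0,0,0,0,-0.018,0,0,0,0])

```text
t: 10.95
tool_pos: [0.5784, 0.0513, 0.2129]
tool_rot: [3.139, 0.076, 0.008]
contact_force: [0.8, -2.1, 5.6]
opening: 0.0075
grip_force: 43.5
```

>>> apply_moves(rows=[0,-0.006,0,0,0,0,0,-0.012,0,0,0,0,0,-0.012,0,0,0,0])

```text
t: 11.25
tool_pos: [0.5782, 0.0579, 0.2129]
tool_rot: [3.137, 0.077, 0.009]
contact_force: [2.2, -6.4, 6.0]
opening: 0.0072
grip_force: 43.5
```

>>> apply_moves(rows=[0,-0.003,0,0,0,0,0,-0.006,0,0,0,0,0,-0.006,0,0,0,0])

```text
t: 11.55
tool_pos: [0.5784, 0.0598, 0.2135]
tool_rot: [3.133, 0.078, 0.01]
contact_force: [2.7, -9.9, 6.4]
opening: 0.0074
grip_force: 44.1
```

>>> apply_moves(rows=[0,-0.003,0,0,0,0,0,-0.006,0,0,0,0,0,-0.006,0,0,0,0])

```text
t: 11.85
tool_pos: [0.5788, 0.0621, 0.2141]
tool_rot: [3.129, 0.078, 0.012]
contact_force: [3.4, -14.7, 8.3]
opening: 0.0075
grip_force: 48.4
```

Run:
```python
from h import *
o,R=st();print(S(o['tool_pos']))
```

```text
t 11.85 pos [0.5788 0.0621 0.2141] F [  3.4 -14.7   8.3] open 0.0075 gf 48.39379012584686 
R [[0.999, 0.05, 0.008], [0.05, -0.999, -0.011], [0.007, 0.012, -1.0]] q [-0.02  0.02  1.8  -0.01  1.31  1.51]
[0.1024934  0.10431221 0.21411002]
```

>>> apply_moves(rows=[0,0,0,0,0,0,0,0,0,0,0,0,0,0,0,0,0,0,0,0,0,0,0,0,0,0,-0.08,0,0,0,0,0,-0.15,0,0,0,0,0,-0.15,0,0,0], grip=0.4)

```text
t: 12.55
tool_pos: [0.5787, 0.0664, 0.3079]
tool_rot: [3.14, 0.077, 0.019]
contact_force: [0.5, 0.1, -0.2]
opening: 0.0342
grip_force: 0.0
```

Run:
```python
from h import *
go(.55,-.29,.25,'y')
```

```text
t 12.55 pos [0.5787 0.0664 0.3079] F [ 0.5  0.1 -0.2] open 0.0342 gf 0.0 
R [[0.999, 0.049, 0.012], [0.049, -0.999, 0.0], [0.012, 0.001, -1.0]] q [-0.01 -0.06  1.71  0.    1.47  1.51]
shift [-0.0781  0.591   0.0958] dist 0.362
  turn [ 0.0003 -0.0079  0.0005] 0.012
  turn [ 0.0003 -0.0079  0.0005] 0.012
  in place axes: tool x [0.999 0.049 0.012]  y [ 0.049 -0.999  0.001]
```

>>> apply_moves(rows=[-0.078,0.591,0,0,-0.008,0,-0.078,0.591,0,0,-0.008,0,-0.078,0.591,0,0,-0.008,0,-0.078,0.591,0.096,0,-0.008,0,-0.078,0.591,0.096,0,-0.008,0,-0.078,0.591,0.096,0,-0.008,0,-0.078,0.591,0.096,0,-0.008,0,-0.078,0.591,0.096,0,-0.008,0,-0.078,0.591,0.096,0,-0.008,0])

```text
t: 13.45
tool_pos: [0.5457, -0.2915, 0.2405]
tool_rot: [-3.139, -0.072, 0.024]
contact_force: [-0.3, 0.2, 0.1]
opening: 0.0338
grip_force: 0.0
```

```bash
python3 tilt.py t4.png
python3 - <<'E'
from h import *
im=cv2.imread('pics/t4.png')
cv2.imwrite('pics/v2.png',cv2.resize(im[185:290,210:350],None,fx=5.7,fy=5.7,interpolation=cv2.INTER_CUBIC))
E
```

```text
deck tilt -0.007541067297785309 z@hinge 0.13613913623939866 1232
t 13.6 pos [ 0.5471 -0.2889  0.2427] F [-0.1 -0.1 -0.4] open 0.0345 gf 0.0 
R [[0.999, 0.05, -0.012], [0.05, -0.999, -0.0], [-0.012, -0.001, -1.0]] q [-0.6   0.09  1.68 -0.01  1.38  0.92]
[ 0.05394685 -0.24473791  0.24273113]
```

View pics/v2.png

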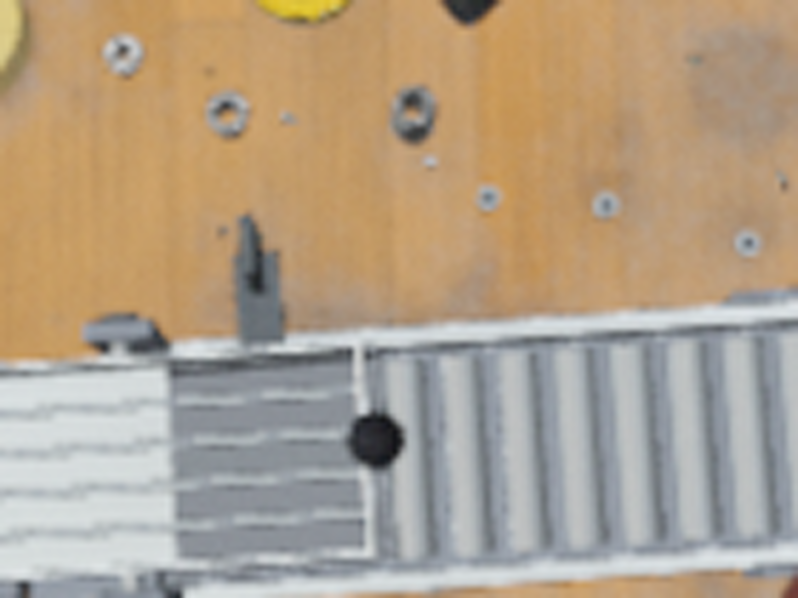

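The picture shows the tote under the slotted end and the nuts at (488,197), (606,204) and (748,242), the last one having been knocked aside. The collet's top is at (415,102).

Run:
```python
from h import *
f=lambda x,y:(210+(x+.5)/5.7-.5,185+(y+.5)/5.7-.5)
for n,(x,y,z) in dict(n1=(488,197,.009),n3=(606,204,.009),n2=(748,242,.009),c=(414,104,.052),b=(228,112,.032),knob=(376,440,.23)).items():
    p=atz('top',*f(x,y),z);print(n,p.round(4),S(p).round(4))
p=atz('top',*f(748,242),.009)
go(p[0],p[1],.16,'y')
```

```text
n1 [ 0.6216 -0.065   0.009 ] [ 0.1391 -0.0248  0.009 ]
n3 [ 0.6166 -0.1288  0.009 ] [ 0.131  -0.0882  0.009 ]
n2 [ 0.5944 -0.205   0.009 ] [ 0.1052 -0.1633  0.009 ]
c [ 0.6654 -0.0251  0.052 ] [0.1848 0.013  0.052 ]
b [0.6666 0.0739 0.032 ] [0.1908 0.1119 0.032 ]
knob [ 0.4801 -0.0009  0.23  ] [0.0008 0.0461 0.23  ]
t 13.6 pos [ 0.5471 -0.2889  0.2427] F [-0.1 -0.1 -0.4] open 0.0345 gf 0.0 
R [[0.999, 0.05, -0.012], [0.05, -0.999, -0.0], [-0.012, -0.001, -1.0]] q [-0.6   0.09  1.68 -0.01  1.38  0.92]
shift [ 0.0873 -0.1356  0.1369] dist 0.127
  turn [-0.0003  0.0077  0.0011] 0.012
  turn [-0.0003  0.0077  0.0011] 0.012
  in place axes: tool x [ 0.999  0.05  -0.012]  y [ 0.05  -0.999 -0.001]
```

>>> apply_moves(rows=[0.087,-0.136,0.08,0,0.008,0,0.087,-0.136,0.137,0,0.008,0,0.087,-0.136,0.137,0,0.008,0,0.087,-0.136,0.137,0,0.008,0,0.087,-0.136,0.137,0,0.008,0,0.087,-0.136,0.137,0,0.008,0])

```text
t: 14.2
tool_pos: [0.5947, -0.2067, 0.162]
tool_rot: [3.139, 0.077, 0.005]
contact_force: [-0.8, -0.7, -0.0]
opening: 0.0342
grip_force: 0.0
```

Run:
```python
from h import *
go(.5944,-.2050,.075,'y')
```

```text
t 14.2 pos [ 0.5947 -0.2067  0.162 ] F [-0.8 -0.7 -0. ] open 0.0342 gf 0.0 
R [[0.999, 0.049, 0.003], [0.049, -0.999, -0.002], [0.003, 0.002, -1.0]] q [-0.45  0.19  1.72 -0.    1.24  1.07]
shift [-0.0009 -0.0032  0.145 ] dist 0.087
  turn [ 0.0013 -0.0021  0.0005] 0.004
  turn [ 0.0013 -0.0021  0.0005] 0.004
  in place axes: tool x [0.999 0.049 0.003]  y [ 0.049 -0.999  0.002]
```

>>> apply_moves(rows=[0,-0.002,0.06,0,0,0,0,-0.002,0.11,0,0,0,0,-0.002,0.143,0,0,0,0,-0.002,0.143,0,0,0,0,-0.002,0.143,0,0,0])

```text
t: 14.7
tool_pos: [0.5945, -0.2064, 0.0756]
tool_rot: [3.139, 0.075, 0.004]
contact_force: [0.4, 0.3, 0.7]
opening: 0.0339
grip_force: 0.0
```

>>> apply_moves(rows=[0,0,0,0,0,0,0,0,0,0,0,0,0,0,0,0,0,0,0,0,0,0,0,0,0,0,0,0,0,0,0,0,0,0,0,0], grip=0, grip_force=40)

```text
t: 15.3
tool_pos: [0.5945, -0.2058, 0.0755]
tool_rot: [3.139, 0.076, 0.003]
contact_force: [-2.4, -0.4, 6.5]
opening: 0.0093
grip_force: 39.2
```

>>> apply_moves(rows=[0,0,-0.02,0,0,0,0,0,-0.1,0,0,0,0,0,-0.18,0,0,0,0,0,-0.26,0,0,0,0,0,-0.34,0,0,0,0,0,-0.41,0,0,0,0,0,-0.41,0,0,0])

```text
t: 16.0
tool_pos: [0.5959, -0.206, 0.3299]
tool_rot: [3.134, 0.076, 0.021]
contact_force: [0.2, 0.3, 0.9]
opening: 0.0092
grip_force: 39.0
```

Run:
```python
from h import *
go(*W(.0195,.190),.32,'y')
```

```text
t 16.0 pos [ 0.5959 -0.206   0.3299] F [0.2 0.3 0.9] open 0.0092 gf 39.0419465303421 
R [[0.999, 0.049, 0.014], [0.049, -0.999, -0.006], [0.013, 0.007, -1.0]] q [-0.45  0.04  1.58  0.    1.5   1.07]
shift [-0.1452 -0.5907  0.0104] dist 0.365
  turn [ 0.0044 -0.0085  0.0003] 0.015
  turn [ 0.0044 -0.0085  0.0003] 0.015
  in place axes: tool x [0.999 0.049 0.013]  y [ 0.049 -0.999  0.007]
```

>>> apply_moves(rows=[-0.03,-0.08,0,0,0,0,-0.06,-0.16,0,0,0,0,-0.09,-0.24,0,0,0,0,-0.11,-0.32,0,0,0,0,-0.13,-0.4,0,0,0,0,-0.145,-0.48,0,0,0,0,-0.145,-0.56,0,0,0,0,-0.145,-0.591,0,0,0,0,-0.145,-0.591,0,0,0,0,-0.145,-0.591,0,0,0,0,-0.145,-0.591,0,0,0,0])

```text
t: 17.1
tool_pos: [0.4896, 0.1439, 0.3195]
tool_rot: [3.14, 0.074, -0.001]
contact_force: [0.2, -0.0, -0.7]
opening: 0.0093
grip_force: 39.1
```

Run:
```python
from h import *
go(*W(.0195,.190),.2225,'y')
```

```text
t 17.1 pos [0.4896 0.1439 0.3195] F [ 0.2 -0.  -0.7] open 0.0093 gf 39.11776006221771 
R [[0.999, 0.047, -0.0], [0.047, -0.999, -0.0], [-0.001, 0.0, -1.0]] q [ 0.14 -0.23  1.86 -0.    1.52  1.66]
shift [0.0036 0.0004 0.1616] dist 0.097
  turn [ 0.0002  0.0003 -0.0006] 0.001
  turn [ 0.0002  0.0003 -0.0006] 0.001
  in place axes: tool x [ 0.999  0.047 -0.001]  y [ 0.047 -0.999  0.   ]
```

>>> apply_moves(rows=[0.0044,0,0.06,0,0,0,0.0044,0,0.11,0,0,0,0.0044,0,0.14,0,0,0,0.0044,0,0.158,0,0,0,0.0044,0,0.161,0,0,0,0.0044,0,0.161,0,0,0])

```text
t: 17.7
tool_pos: [0.4927, 0.1444, 0.2237]
tool_rot: [-3.141, -0.075, -0.001]
contact_force: [-0.1, 0.1, 0.7]
opening: 0.0092
grip_force: 39.1
```

>>> apply_moves(rows=[0,0,0,0,0,0,0,0,0,0,0,0,0,0,0,0,0,0,0,0,0,0,0,0,0,0,-0.06,0,0,0,0,0,-0.13,0,0,0,0,0,-0.16,0,0,0,0,0,-0.16,0,0,0], grip=0.35)

```text
t: 18.5
tool_pos: [0.4937, 0.1452, 0.3237]
tool_rot: [-3.14, -0.076, -0.012]
contact_force: [0.3, 1.0, 0.4]
opening: 0.0302
grip_force: 0.0
```

Run:
```python
from h import *
go(.6166,-.1288,.32,'x')
```

```text
t 18.5 pos [0.4937 0.1452 0.3237] F [0.3 1.  0.4] open 0.0302 gf 0.0 
R [[0.999, 0.049, 0.008], [0.049, -0.999, 0.001], [0.008, -0.001, -1.0]] q [ 0.14 -0.23  1.85  0.    1.52  1.66]
shift [0.1823 0.4662 0.0072] dist 0.3
  turn [ 0.0035 -0.0043 -0.9997] 1.57
  turn [-0.0043 -0.0035  1.0003] 1.571
  in place axes: tool x [0.999 0.049 0.008]  y [ 0.049 -0.999 -0.001]
```

>>> apply_moves(rows=[0.181,0.08,0,0,0,-1,0.181,0.16,0,0,0,-1,0.181,0.24,0,0,0,-1,0.181,0.32,0,0,0,-1,0.181,0.4,0,0,0,-1,0.181,0.466,0,0,0,-1,0.181,0.466,0.06,0,0,-1,0.181,0.466,0.13,0,0,-1,0.181,0.466,0.2,0,0,-1,0.181,0.466,0.27,0,0,-1,0.181,0.466,0.3,0,0,-1,0.181,0.466,0.3,0,0,-1,0.181,0.466,0.3,0,0,-1])

```text
t: 19.8
tool_pos: [0.6138, -0.1289, 0.1383]
tool_rot: [-2.168, -2.271, 0.001]
contact_force: [0.5, -0.2, 0.1]
opening: 0.0301
grip_force: 0.0
```

Run:
```python
from h import *
go(.616,-.1288,.0755,'x')
im,d=snap('top','t5.png');
cv2.imwrite('pics/v3.png',cv2.resize(im[185:290,180:320],None,fx=5.7,fy=5.7,interpolation=cv2.INTER_CUBIC))
```

```text
t 19.8 pos [ 0.6138 -0.1289  0.1383] F [ 0.5 -0.2  0.1] open 0.0301 gf 0.0 
R [[-0.047, 0.999, -0.002], [0.999, 0.047, 0.001], [0.001, -0.002, -1.0]] q [-0.33  0.21  1.73  0.    1.2  -0.37]
shift [-1.000e-04  3.800e-03  1.047e-01] dist 0.063
  turn [-0.001  -0.0004 -0.0011] 0.002
  turn [-6.0000e-04  1.5000e-03  1.9989e+00] 3.14
  in place axes: tool x [-0.047  0.999  0.001]  y [ 0.999  0.047 -0.002]
```

View pics/v3.png

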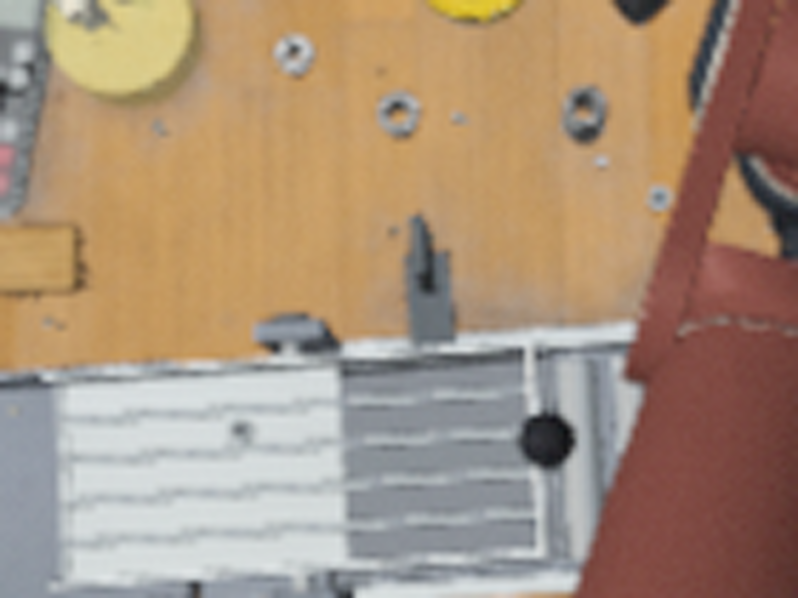

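The picture shows the first nut seated in its groove at (240,430). Next I'll pick the second.

>>> apply_moves(rows=[0,0.0035,0.05,0,0,0,0,0.0035,0.09,0,0,0,0,0.0035,0.105,0,0,0,0,0.0035,0.105,0,0,0,0,0.0035,0.105,0,0,0])

```text
t: 20.35
tool_pos: [0.6175, -0.1293, 0.0781]
tool_rot: [2.165, 2.272, 0.002]
contact_force: [0.2, 0.0, 0.1]
opening: 0.0298
grip_force: 0.0
```

>>> apply_moves(rows=[0,0,0,0,0,0,0,0,0,0,0,0,0,0,0,0,0,0,0,0,0,0,0,0,0,0,0,0,0,0,0,0,0,0,0,0], grip=0)

```text
t: 20.95
tool_pos: [0.6177, -0.1294, 0.0783]
tool_rot: [2.165, 2.273, 0.002]
contact_force: [-0.6, 0.0, 5.8]
opening: 0.0084
grip_force: 39.3
```

>>> apply_moves(rows=[0,0,-0.02,0,0,0,0,0,-0.1,0,0,0,0,0,-0.18,0,0,0,0,0,-0.26,0,0,0,0,0,-0.34,0,0,0,0,0,-0.41,0,0,0,0,0,-0.41,0,0,0])

```text
t: 21.65
tool_pos: [0.6186, -0.1297, 0.3324]
tool_rot: [2.157, 2.265, 0.01]
contact_force: [1.1, 0.1, 1.5]
opening: 0.0084
grip_force: 39.0
```

Run:
```python
from h import *
go(*W(0,.190),.32,'x')
```

```text
t 21.65 pos [ 0.6186 -0.1297  0.3324] F [1.1 0.1 1.5] open 0.0084 gf 39.03219938278198 
R [[-0.048, 0.999, 0.014], [0.999, 0.049, -0.005], [-0.006, 0.014, -1.0]] q [-0.32  0.05  1.57  0.    1.51 -0.37]
shift [ 0.4655 -0.2219  0.0149] dist 0.31
  turn [0.009  0.0035 0.0001] 0.015
  turn [-0.0055  0.0142 -1.9998] 3.141
  in place axes: tool x [-0.048  0.999 -0.006]  y [0.999 0.049 0.014]
```

>>> apply_moves(rows=[0.07,-0.01,0,0,0,0,0.14,-0.03,0,0,0,0,0.21,-0.06,0,0,0,0,0.28,-0.1,0,0,0,0,0.35,-0.15,0,0,0,0,0.41,-0.19,0,0,0,0,0.4655,-0.222,0,0,0,0,0.4655,-0.222,0,0,0,0,0.4655,-0.222,0,0,0,0,0.4655,-0.222,0,0,0,0])

```text
t: 22.65
tool_pos: [0.4701, 0.1429, 0.322]
tool_rot: [2.168, 2.274, -0.001]
contact_force: [0.7, -0.3, -0.3]
opening: 0.0085
grip_force: 39.1
```

Run:
```python
from h import *
go(*W(0,.190),.2245,'x')
```

```text
t 22.65 pos [0.4701 0.1429 0.322 ] F [ 0.7 -0.3 -0.3] open 0.0085 gf 39.06970024108887 
R [[-0.048, 0.999, -0.0], [0.999, 0.048, -0.0], [-0.0, -0.0, -1.0]] q [ 0.14 -0.29  1.89 -0.    1.53  0.1 ]
shift [-0.0004  0.0037  0.1624] dist 0.097
  turn [-0.0001  0.0003 -0.0003] 0.001
  turn [4.0000e-04 2.0000e-04 1.9997e+00] 3.141
  in place axes: tool x [-0.048  0.999 -0.   ]  y [ 0.999  0.048 -0.   ]
```

>>> apply_moves(rows=[0,0.0037,0.06,0,0,0,0,0.0037,0.11,0,0,0,0,0.0037,0.14,0,0,0,0,0.0037,0.158,0,0,0,0,0.0037,0.1625,0,0,0,0,0.0037,0.1625,0,0,0,0,0.0037,0.1625,0,0,0])

```text
t: 23.35
tool_pos: [0.4729, 0.1435, 0.2261]
tool_rot: [2.166, 2.273, 0.003]
contact_force: [0.5, -0.3, -1.2]
opening: 0.0084
grip_force: 39.1
```

>>> apply_moves(rows=[0,0,0,0,0,0,0,0,0,0,0,0,0,0,0,0,0,0,0,0,0,0,0,0,0,0,-0.06,0,0,0,0,0,-0.13,0,0,0,0,0,-0.16,0,0,0,0,0,-0.16,0,0,0], grip=0.35)

```text
t: 24.15
tool_pos: [0.4734, 0.1439, 0.325]
tool_rot: [2.164, 2.271, 0.009]
contact_force: [-0.2, -0.3, 0.4]
opening: 0.0302
grip_force: 0.0
```

Run:
```python
from h import *
go(.621,-.0650,.32,'x')
```

```text
t 24.15 pos [0.4734 0.1439 0.325 ] F [-0.2 -0.3  0.4] open 0.0302 gf 0.0 
R [[-0.049, 0.999, 0.008], [0.999, 0.049, 0.001], [0.001, 0.008, -1.0]] q [ 0.14 -0.28  1.89  0.    1.53  0.1 ]
shift [-0.3597  0.2287  0.0097] dist 0.256
  turn [ 0.0048 -0.0005  0.0002] 0.008
  turn [ 7.0000e-04  7.6000e-03 -1.9997e+00] 3.141
  in place axes: tool x [-0.049  0.999  0.001]  y [0.999 0.049 0.008]
```

>>> apply_moves(rows=[-0.08,0.06,0,0,0,0,-0.16,0.12,0,0,0,0,-0.24,0.17,0,0,0,0,-0.32,0.21,0,0,0,0,-0.36,0.228,0.06,0,0,0,-0.36,0.228,0.13,0,0,0,-0.36,0.228,0.2,0,0,0,-0.36,0.228,0.27,0,0,0,-0.36,0.228,0.3,0,0,0,-0.36,0.228,0.3,0,0,0,-0.36,0.228,0.3,0,0,0])

```text
t: 25.25
tool_pos: [0.6186, -0.0653, 0.1398]
tool_rot: [-2.166, -2.274, 0.001]
contact_force: [1.0, 0.4, 0.1]
opening: 0.0298
grip_force: 0.0
```

Run:
```python
from h import *
go(.621,-.0650,.0765,'x')
```

```text
t 25.25 pos [ 0.6186 -0.0653  0.1398] F [1.  0.4 0.1] open 0.0298 gf 0.0 
R [[-0.049, 0.999, -0.002], [0.999, 0.049, 0.0], [0.0, -0.002, -1.0]] q [-0.22  0.2   1.74 -0.    1.2  -0.27]
shift [0.0003 0.0041 0.1055] dist 0.063
  turn [-0.001  -0.0003  0.0002] 0.002
  turn [ 5.0000e-04 -1.6000e-03 -1.9998e+00] 3.141
  in place axes: tool x [-0.049  0.999  0.   ]  y [ 0.999  0.049 -0.002]
```

>>> apply_moves(rows=[0,0.0035,0.05,0,0,0,0,0.0035,0.09,0,0,0,0,0.0035,0.107,0,0,0,0,0.0035,0.107,0,0,0,0,0.0035,0.107,0,0,0])

```text
t: 25.75
tool_pos: [0.6223, -0.0656, 0.0783]
tool_rot: [2.165, 2.273, 0.002]
contact_force: [-1.0, -0.6, 0.5]
opening: 0.0298
grip_force: 0.0
```

>>> apply_moves(rows=[0,0,0,0,0,0,0,0,0,0,0,0,0,0,0,0,0,0,0,0,0,0,0,0,0,0,0,0,0,0,0,0,0,0,0,0], grip=0)

```text
t: 26.35
tool_pos: [0.6226, -0.0656, 0.0786]
tool_rot: [2.165, 2.273, 0.003]
contact_force: [-1.3, -0.5, 6.9]
opening: 0.0083
grip_force: 39.3
```

>>> apply_moves(rows=[0,0,-0.02,0,0,0,0,0,-0.1,0,0,0,0,0,-0.18,0,0,0,0,0,-0.26,0,0,0,0,0,-0.34,0,0,0,0,0,-0.41,0,0,0,0,0,-0.41,0,0,0])

```text
t: 27.05
tool_pos: [0.6235, -0.0658, 0.3326]
tool_rot: [2.158, 2.265, 0.012]
contact_force: [0.8, -0.4, 1.1]
opening: 0.0082
grip_force: 39.0
```

Run:
```python
from h import *
go(*W(0,.225),.32,'x')
```

```text
t 27.05 pos [ 0.6235 -0.0658  0.3326] F [ 0.8 -0.4  1.1] open 0.0082 gf 39.033445715904236 
R [[-0.049, 0.999, 0.015], [0.999, 0.049, -0.003], [-0.004, 0.015, -1.0]] q [-0.22  0.03  1.58  0.    1.51 -0.27]
shift [ 0.4179 -0.2352  0.0159] dist 0.288
  turn [0.0093 0.0026 0.0002] 0.015
  turn [-0.004   0.0146 -1.9997] 3.141
  in place axes: tool x [-0.049  0.999 -0.004]  y [0.999 0.049 0.015]
```

>>> apply_moves(rows=[0.07,-0.01,0,0,0,0,0.14,-0.04,0,0,0,0,0.21,-0.08,0,0,0,0,0.28,-0.13,0,0,0,0,0.35,-0.18,0,0,0,0,0.418,-0.232,0,0,0,0,0.418,-0.232,0,0,0,0,0.418,-0.232,0,0,0,0,0.418,-0.232,0,0,0,0])

```text
t: 27.95
tool_pos: [0.4703, 0.1778, 0.3223]
tool_rot: [2.167, 2.274, -0.001]
contact_force: [-0.3, -0.0, 0.3]
opening: 0.0083
grip_force: 39.1
```

Run:
```python
from h import *
go(*W(0,.225),.2245,'x')
```

```text
t 27.95 pos [0.4703 0.1778 0.3223] F [-0.3 -0.   0.3] open 0.0083 gf 39.073174595832825 
R [[-0.048, 0.999, -0.0], [0.999, 0.048, -0.001], [-0.001, -0.0, -1.0]] q [ 0.21 -0.26  1.87 -0.    1.53  0.17]
shift [-1.00e-04  4.00e-04  1.63e-01] dist 0.098
  turn [-0.      0.0003 -0.0002] 0.001
  turn [5.0000e-04 0.0000e+00 1.9998e+00] 3.141
  in place axes: tool x [-0.048  0.999 -0.001]  y [ 0.999  0.048 -0.   ]
```

>>> apply_moves(rows=[0,0,0.06,0,0,0,0,0,0.11,0,0,0,0,0,0.14,0,0,0,0,0,0.158,0,0,0,0,0,0.163,0,0,0,0,0,0.163,0,0,0,0,0,0.163,0,0,0])

```text
t: 28.65
tool_pos: [0.471, 0.1783, 0.2261]
tool_rot: [2.167, 2.273, 0.003]
contact_force: [0.3, -0.0, 0.1]
opening: 0.0083
grip_force: 39.1
```

>>> apply_moves(rows=[0,0,0,0,0,0,0,0,0,0,0,0,0,0,0,0,0,0,0,0,0,0,0,0,0,0,-0.06,0,0,0,0,0,-0.13,0,0,0,0,0,-0.16,0,0,0,0,0,-0.16,0,0,0], grip=0.35)

```text
t: 29.45
tool_pos: [0.4714, 0.1788, 0.325]
tool_rot: [2.164, 2.272, 0.01]
contact_force: [-0.5, -0.1, 0.4]
opening: 0.03
grip_force: 0.0
```

Run:
```python
from h import *
go(.6650,-.0255,.32,'y')
```

```text
t 29.45 pos [0.4714 0.1788 0.325 ] F [-0.5 -0.1  0.4] open 0.03 gf 0.0 
R [[-0.049, 0.999, 0.007], [0.999, 0.049, 0.002], [0.001, 0.008, -1.0]] q [ 0.21 -0.26  1.87  0.    1.53  0.17]
shift [-0.3557  0.3057  0.0102] dist 0.281
  turn [ 0.0044  0.0031 -0.9997] 1.57
  turn [ 0.0031 -0.0044  1.0002] 1.571
  in place axes: tool x [-0.049  0.999  0.001]  y [0.999 0.049 0.008]
```

>>> apply_moves(rows=[-0.08,0.08,0,0,0,1,-0.16,0.15,0,0,0,1,-0.24,0.22,0,0,0,1,-0.31,0.28,0,0,0,1,-0.356,0.305,0,0,0,1,-0.356,0.305,0.06,0,0,1,-0.356,0.305,0.13,0,0,1,-0.356,0.305,0.2,0,0,1,-0.356,0.305,0.24,0,0,1,-0.356,0.305,0.24,0,0,1,-0.356,0.305,0.24,0,0,1,-0.356,0.305,0.24,0,0,1,-0.356,0.305,0.24,0,0,1], grip=0.6)

```text
t: 30.75
tool_pos: [0.6626, -0.026, 0.1754]
tool_rot: [-3.14, -0.079, 0.003]
contact_force: [-0.2, -0.5, 0.7]
opening: 0.0511
grip_force: 0.0
```

Run:
```python
from h import *
go(.6650,-.0255,.090,'y')
```

```text
t 30.75 pos [ 0.6626 -0.026   0.1754] F [-0.2 -0.5  0.7] open 0.0511 gf 0.0 
R [[0.999, 0.05, -0.002], [0.05, -0.999, 0.0], [-0.002, -0.0, -1.0]] q [-0.15  0.25  1.62  0.    1.28  1.37]
shift [ 0.0043 -0.0005  0.1423] dist 0.085
  turn [-0.0002  0.0011  0.0012] 0.003
  turn [-0.0002  0.0011  0.0012] 0.003
  in place axes: tool x [ 0.999  0.05  -0.002]  y [ 0.05  -0.999 -0.   ]
```

>>> apply_moves(rows=[0.0035,0,0.06,0,0,0,0.0035,0,0.11,0,0,0,0.0035,0,0.142,0,0,0,0.0035,0,0.142,0,0,0,0.0035,0,0.142,0,0,0])

```text
t: 31.25
tool_pos: [0.6652, -0.0259, 0.0915]
tool_rot: [-3.141, -0.077, 0.001]
contact_force: [0.1, -0.3, 1.5]
opening: 0.051
grip_force: 0.0
```

>>> apply_moves(rows=[0,0,0,0,0,0,0,0,0,0,0,0,0,0,0,0,0,0,0,0,0,0,0,0,0,0,0,0,0,0,0,0,0,0,0,0], grip=0, grip_force=50)

```text
t: 31.85
tool_pos: [0.6666, -0.0261, 0.0938]
tool_rot: [3.14, 0.076, 0.005]
contact_force: [-1.5, 0.5, 6.3]
opening: 0.0228
grip_force: 49.5
```

>>> apply_moves(rows=[0,0,-0.02,0,0,0,0,0,-0.1,0,0,0,0,0,-0.18,0,0,0,0,0,-0.26,0,0,0,0,0,-0.34,0,0,0,0,0,-0.42,0,0,0,0,0,-0.47,0,0,0,0,0,-0.47,0,0,0])

```text
t: 32.65
tool_pos: [0.6665, -0.0261, 0.3816]
tool_rot: [3.139, 0.076, 0.018]
contact_force: [0.6, -0.2, -1.6]
opening: 0.0226
grip_force: 49.5
```

Run:
```python
from h import *
go(*W(-.0195,.205),.37,'y')
```

```text
t 32.65 pos [ 0.6665 -0.0261  0.3816] F [ 0.6 -0.2 -1.6] open 0.0226 gf 49.460387157741934 
R [[0.999, 0.049, 0.012], [0.049, -0.999, -0.002], [0.012, 0.002, -1.0]] q [-0.15  0.11  1.42 -0.    1.6   1.37]
shift [-0.3424 -0.3219  0.0145] dist 0.282
  turn [ 0.0015 -0.0074  0.0002] 0.012
  turn [ 0.0015 -0.0074  0.0002] 0.012
  in place axes: tool x [0.999 0.049 0.012]  y [ 0.049 -0.999  0.002]
```

>>> apply_moves(rows=[-0.05,-0.05,0,0,0,0,-0.11,-0.1,0,0,0,0,-0.17,-0.16,0,0,0,0,-0.23,-0.22,0,0,0,0,-0.29,-0.28,0,0,0,0,-0.341,-0.322,0,0,0,0,-0.341,-0.322,0,0,0,0,-0.341,-0.322,0,0,0,0,-0.341,-0.322,0,0,0,0])

```text
t: 33.55
tool_pos: [0.4517, 0.1567, 0.3724]
tool_rot: [3.14, 0.075, -0.002]
contact_force: [-0.2, 0.6, -1.2]
opening: 0.0228
grip_force: 49.5
```

Run:
```python
from h import *
go(*W(-.0195,.205),.240,'y')
```

```text
t 33.55 pos [0.4517 0.1567 0.3724] F [-0.2  0.6 -1.2] open 0.0228 gf 49.54159192275256 
R [[0.999, 0.048, -0.001], [0.048, -0.999, -0.001], [-0.001, 0.0, -1.0]] q [ 0.18 -0.34  1.85 -0.    1.63  1.7 ]
shift [ 0.001  -0.0003  0.2207] dist 0.132
  turn [ 0.0003  0.0009 -0.0002] 0.002
  turn [ 0.0003  0.0009 -0.0002] 0.002
  in place axes: tool x [ 0.999  0.048 -0.001]  y [ 0.048 -0.999  0.   ]
```

>>> apply_moves(rows=[0,0,0.06,0,0,0,0,0,0.12,0,0,0,0,0,0.17,0,0,0,0,0,0.2,0,0,0,0,0,0.215,0,0,0,0,0,0.22,0,0,0,0,0,0.22,0,0,0,0,0,0.22,0,0,0])

```text
t: 34.35
tool_pos: [0.4524, 0.157, 0.2429]
tool_rot: [-3.14, -0.076, -0.004]
contact_force: [-0.2, 0.2, -2.1]
opening: 0.0224
grip_force: 49.5
```

Run:
```python
from h import *
o,R=st();print(S(o['tool_pos']))
```

```text
t 34.35 pos [0.4524 0.157  0.2429] F [-0.2  0.2 -2.1] open 0.0224 gf 49.54454805934802 
R [[0.999, 0.048, 0.002], [0.048, -0.999, 0.0], [0.002, -0.0, -1.0]] q [ 0.18 -0.26  2.01 -0.    1.39  1.7 ]
[-0.01912224  0.2052064   0.24289803]
```

>>> apply_moves(rows=[0,0,0.005,0,0,0,0,0,0.005,0,0,0,0,0,0.005,0,0,0])

```text
t: 34.65
tool_pos: [0.4516, 0.1571, 0.2388]
tool_rot: [-3.141, -0.076, -0.001]
contact_force: [-1.0, -0.8, -1.4]
opening: 0.0226
grip_force: 49.5
```

>>> apply_moves(rows=[0,0,0,0,0,0,0,0,0,0,0,0,0,0,0,0,0,0,0,0,0,0,0,0,0,0,0,0,0,0,0,0,-0.06,0,0,0,0,0,-0.12,0,0,0,0,0,-0.2,0,0,0,0,0,-0.2,0,0,0], grip=0.6)

```text
t: 35.55
tool_pos: [0.4537, 0.1575, 0.3669]
tool_rot: [-3.138, -0.076, -0.021]
contact_force: [0.8, -0.6, 0.2]
opening: 0.0513
grip_force: 0.0
```

Run:
```python
from h import *
go(*W(0,.0455),.36,'x')
```

```text
t 35.55 pos [0.4537 0.1575 0.3669] F [ 0.8 -0.6  0.2] open 0.0513 gf 0.0 
R [[0.999, 0.049, 0.014], [0.049, -0.999, 0.002], [0.014, -0.002, -1.0]] q [ 0.18 -0.34  1.86  0.    1.61  1.7 ]
shift [0.0294 0.2669 0.0115] dist 0.161
  turn [ 0.0059 -0.0077 -0.9998] 1.57
  turn [-0.0077 -0.0059  1.0002] 1.571
  in place axes: tool x [0.999 0.049 0.014]  y [ 0.049 -0.999 -0.002]
```

>>> apply_moves(rows=[0.0295,0.08,0,0,0,-1,0.0295,0.16,0,0,0,-1,0.0295,0.24,0,0,0,-1,0.0295,0.267,0,0,0,-1,0.0295,0.267,0,0,0,-1,0.0295,0.267,0,0,0,-1,0.0295,0.267,0,0,0,-1,0.0295,0.267,0,0,0,-1,0.0295,0.267,0,0,0,-1,0.0295,0.267,0,0,0,-1,0.0295,0.267,0,0,0,-1,0.0295,0.267,0,0,0,-1,0.0295,0.267,0,0,0,-1])

```text
t: 36.85
tool_pos: [0.477, -0.0021, 0.3582]
tool_rot: [-2.17, -2.272, 0.0]
contact_force: [0.4, -0.8, 0.2]
opening: 0.0511
grip_force: 0.0
```

Run:
```python
from h import *
go(*W(0,.0455),.281,'x')
im,d=snap('top','t6.png');
cv2.imwrite('pics/v4.png',cv2.resize(im[220:300,165:285],None,fx=5.7,fy=5.7,interpolation=cv2.INTER_CUBIC))
```

```text
t 36.85 pos [ 0.477  -0.0021  0.3582] F [ 0.4 -0.8  0.2] open 0.0511 gf 0.0 
R [[-0.046, 0.999, -0.0], [0.999, 0.046, 0.0], [0.0, -0.0, -1.0]] q [-0.16 -0.34  1.88  0.    1.6  -0.21]
shift [0.0006 0.0039 0.1286] dist 0.077
  turn [-0.0002 -0.0001 -0.0016] 0.003
  turn [-1.0000e-04  3.0000e-04  1.9984e+00] 3.139
  in place axes: tool x [-0.046  0.999  0.   ]  y [ 0.999  0.046 -0.   ]
```

View pics/v4.png

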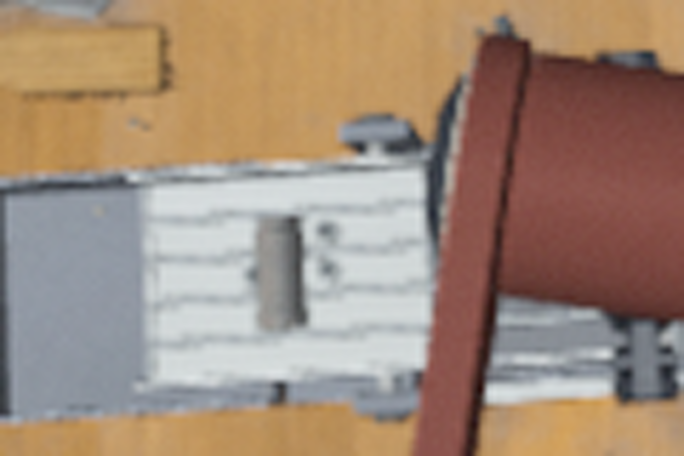

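The picture shows all three nuts in their grooves: (328,232), (328,268) and one partly under the collet at (250,275). The collet has fallen over and lies crosswise on the loading end at (280,272). That is safe to sieve, because it cannot pass the slots. Gripping the knob.

>>> apply_moves(rows=[0,0.0025,0.07,0,0,0,0,0.0025,0.129,0,0,0,0,0.0025,0.129,0,0,0,0,0.0025,0.129,0,0,0,0,0.0025,0.129,0,0,0])

```text
t: 37.4
tool_pos: [0.4795, -0.0022, 0.2837]
tool_rot: [2.165, 2.272, 0.003]
contact_force: [0.3, 0.4, 0.3]
opening: 0.0514
grip_force: 0.0
```

>>> apply_moves(rows=[0,0,0,0,0,0,0,0,0,0,0,0,0,0,0,0,0,0,0,0,0,0,0,0,0,0,0,0,0,0,0,0,0,0,0,0], grip=0, grip_force=70)

```text
t: 38.0
tool_pos: [0.479, -0.0023, 0.2832]
tool_rot: [2.165, 2.273, 0.001]
contact_force: [-2.9, -0.7, 6.0]
opening: 0.0227
grip_force: 68.2
```

Run:
```python
from h import *
o,R=st();print(S(o['tool_pos']))
c=lambda t:np.array([-119.5*np.cos(t)-85*np.sin(t),-119.5*np.sin(t)+85*np.cos(t)])
for seq in([.0,.05,.1,.15,.2,.25,.3,.35,.4,.44,.46],[0,-.1,-.2,-.3,-.4,-.5,-.6,-.7,-.75]):
    for t in seq: d=(c(t)-c(0))/600; print(t,d.round(4))
```

```text
t 38.0 pos [ 0.479  -0.0023  0.2832] F [-2.9 -0.7  6. ] open 0.0227 gf 68.1653881072998 
R [[-0.048, 0.999, 0.002], [0.999, 0.048, -0.001], [-0.001, 0.002, -1.0]] q [-0.16 -0.3   1.97 -0.    1.47 -0.21]
[-2.20914315e-04  4.47708245e-02  2.83240994e-01]
0.0 [0. 0.]
0.05 [-0.0068 -0.0101]
0.1 [-0.0131 -0.0206]
0.15 [-0.0189 -0.0314]
0.2 [-0.0242 -0.0424]
0.25 [-0.0289 -0.0537]
0.3 [-0.033  -0.0652]
0.35 [-0.0365 -0.0769]
0.4 [-0.0394 -0.0887]
0.44 [-0.0414 -0.0983]
0.46 [-0.0422 -0.1031]
0 [0. 0.]
-0.1 [0.0151 0.0192]
-0.2 [0.0321 0.0367]
-0.3 [0.0508 0.0525]
-0.4 [0.0709 0.0664]
-0.5 [0.0923 0.0781]
-0.6 [0.1148 0.0877]
-0.7 [0.1381 0.095 ]
-0.75 [0.15   0.0977]
```

>>> apply_moves(rows=[-0.0034,0,0.005,0,0,0,-0.0068,0,0.0101,0,0,0,-0.01,0,0.0153,0,0,0,-0.0131,0,0.0206,0,0,0,-0.016,0,0.026,0,0,0,-0.0189,0,0.0314,0,0,0,-0.0216,0,0.0369,0,0,0,-0.0242,0,0.0424,0,0,0,-0.0266,0,0.048,0,0,0,-0.0289,0,0.0537,0,0,0,-0.031,0,0.0594,0,0,0,-0.033,0,0.0652,0,0,0,-0.0348,0,0.071,0,0,0,-0.0365,0,0.0769,0,0,0,-0.038,0,0.0828,0,0,0,-0.0394,0,0.0887,0,0,0,-0.0404,0,0.0935,0,0,0,-0.0414,0,0.0983,0,0,0,-0.0422,0,0.1031,0,0,0,-0.0422,0,0.1031,0,0,0])

```text
t: 40.0
tool_pos: [0.4802, -0.0271, 0.2204]
tool_rot: [2.165, 2.275, 0.003]
contact_force: [-0.5, 0.4, 3.1]
opening: 0.0228
grip_force: 71.8
```

>>> apply_moves(rows=[0,0,0,0,0,0,0,0,0,0,0,0,0,0,0,0,0,0,0,0,0,0,0,0,0,0,0,0,0,0,0,0,0,0,0,0,0,0,0,0,0,0,0,0,0,0,0,0,0,0,0,0,0,0,0,0,0,0,0,0])

```text
t: 41.0
tool_pos: [0.4802, -0.0271, 0.2203]
tool_rot: [2.165, 2.275, 0.002]
contact_force: [-1.1, 2.4, 4.9]
opening: 0.023
grip_force: 71.8
```

```bash
python3 tilt.py t7.png
python3 - <<'E'
from h import *
im=cv2.imread('pics/t7.png');a=cv2.resize(im[220:300,165:305],None,fx=5.7,fy=5.7,interpolation=cv2.INTER_CUBIC)
cv2.imwrite('pics/v5.png',a)
E
```

```text
deck tilt 0.464452204583129 z@hinge 0.1338271504938796 1378
t 41.15 pos [ 0.4802 -0.0271  0.2204] F [-0.8  0.7  4.6] open 0.023 gf 71.8035900592804 
R [[-0.049, 0.999, 0.002], [0.999, 0.049, 0.0], [0.0, 0.002, -1.0]] q [-0.21 -0.24  2.03  0.    1.35 -0.26]
[-0.00023434  0.01996716  0.2203516 ]
```

View pics/v5.png

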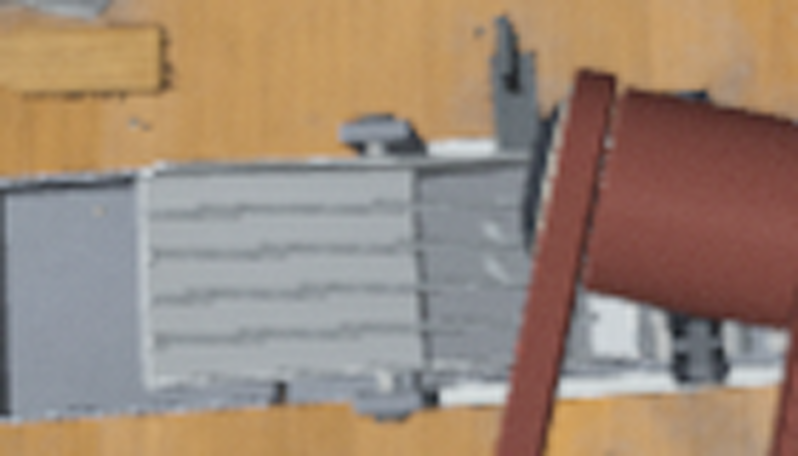

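The picture shows two nuts lying lower, in the tote, at (490,230) and (495,268). The arm hides the rest, so I'll let go of the knob and move away to check all three.

>>> apply_moves(rows=[0,0,0,0,0,0,0,0,0,0,0,0,0,0,0,0,0,0,0,0,0,0,0,0,0,0,-0.07,0,0,0,0,0,-0.15,0,0,0,-0.08,0,-0.2,0,0,0,-0.16,0,-0.2,0,0,0,-0.24,0,-0.2,0,0,0,-0.32,0,-0.2,0,0,0,-0.4,0,-0.2,0,0,0,-0.45,0,-0.2,0,0,0,-0.45,0,-0.2,0,0,0,-0.45,0,-0.2,0,0,0], grip=0.6)

```text
t: 42.55
tool_pos: [0.4926, -0.2973, 0.3386]
tool_rot: [-2.168, -2.272, -0.0]
contact_force: [0.5, -0.0, 0.6]
opening: 0.051
grip_force: 0.0
```

```bash
python3 tilt.py t8.png
python3 - <<'E'
from h import *
im=cv2.imread('pics/t8.png');a=cv2.resize(im[225:298,195:305],None,fx=7,fy=7,interpolation=cv2.INTER_CUBIC)
cv2.imwrite('pics/v6.png',a)
go(*W(0,.0205),.34,'x')
E
```

```text
deck tilt 0.46496360407686255 z@hinge 0.13376845974227808 1375
t 42.7 pos [ 0.4929 -0.2959  0.3392] F [ 1.1 -0.2 -0.2] open 0.0509 gf 0.0 
R [[-0.05, 0.999, 0.0], [0.999, 0.05, 0.0], [0.0, 0.0, -1.0]] q [-0.67 -0.08  1.69  0.    1.54 -0.72]
[-0.00050797 -0.24910883  0.33919258]
t 42.7 pos [ 0.4929 -0.2959  0.3392] F [ 1.1 -0.2 -0.2] open 0.0509 gf 0.0 
R [[-0.05, 0.999, 0.0], [0.999, 0.05, 0.0], [0.0, 0.0, -1.0]] q [-0.67 -0.08  1.69  0.    1.54 -0.72]
shift [ 0.4493  0.0016 -0.0012] dist 0.27
  turn [ 0.     -0.0001  0.001 ] 0.002
  turn [ 2.000e-04  0.000e+00 -1.999e+00] 3.14
  in place axes: tool x [-0.05   0.999  0.   ]  y [0.999 0.05  0.   ]
```

View pics/v6.png

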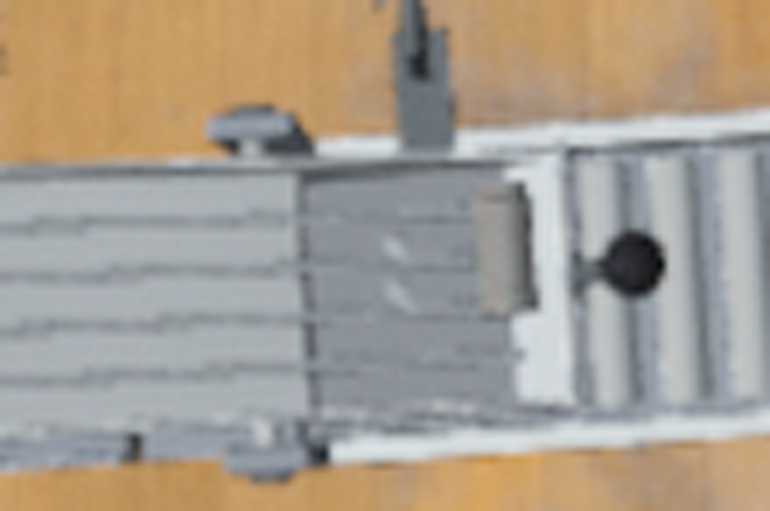

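The picture shows the collet across the low end at (505,248) and two nuts in the tote at (395,250) and (402,295). The third may be hidden under the collet. Nothing is left on the loading end. I'll regrip and tip only slightly first, so that the collet clears the view before the full tip.

>>> apply_moves(rows=[0.08,0.001,0,0,0,0,0.16,0.001,0,0,0,0,0.24,0.001,0,0,0,0,0.32,0.001,0,0,0,0,0.4,0.001,0,0,0,0,0.4493,0.001,0,0,0,0,0.4493,0.001,0.06,0,0,0,0.4493,0.001,0.13,0,0,0,0.4493,0.001,0.18,0,0,0,0.4493,0.001,0.2,0,0,0,0.4493,0.001,0.2,0,0,0,0.4493,0.001,0.2,0,0,0])

```text
t: 43.9
tool_pos: [0.4811, -0.0275, 0.2209]
tool_rot: [2.165, 2.274, 0.002]
contact_force: [1.1, 1.0, -0.2]
opening: 0.0513
grip_force: 0.0
```

>>> apply_moves(rows=[0,0,0,0,0,0,0,0,0,0,0,0,0,0,0,0,0,0,0,0,0,0,0,0,0,0,0,0,0,0,0,0,0,0,0,0], grip=0, grip_force=70)

```text
t: 44.5
tool_pos: [0.4804, -0.0282, 0.2201]
tool_rot: [2.166, 2.274, -0.001]
contact_force: [-5.0, -3.6, 4.4]
opening: 0.023
grip_force: 68.2
```

Run:
```python
from h import *
o,R=st();print(S(o['tool_pos']))
c=lambda t:np.array([-119.5*np.cos(t)-85*np.sin(t),-119.5*np.sin(t)+85*np.cos(t)])
for t in [.465,.4,.33,.27,.2,.13,.07,0,-.04,-.08,-.12,-.15,-.2]: d=(c(t)-c(.465))/600; print(t,d.round(4))
```

```text
t 44.5 pos [ 0.4804 -0.0282  0.2201] F [-5.  -3.6  4.4] open 0.023 gf 68.24032545089722 
R [[-0.048, 0.999, 0.0], [0.999, 0.048, -0.001], [-0.001, 0.0, -1.0]] q [-0.21 -0.23  2.02 -0.    1.35 -0.26]
[-9.62290051e-05  1.88159056e-02  2.20135904e-01]
0.465 [0. 0.]
0.4 [0.0029 0.0156]
0.33 [0.0072 0.0322]
0.27 [0.0118 0.0461]
0.2 [0.0182 0.062 ]
0.13 [0.0257 0.0773]
0.07 [0.033  0.0901]
0 [0.0424 0.1044]
-0.04 [0.0482 0.1122]
-0.08 [0.0543 0.1198]
-0.12 [0.0608 0.1272]
-0.15 [0.0658 0.1325]
-0.2 [0.0745 0.1411]
```

>>> apply_moves(rows=[0.0029,0,-0.0156,0,0,0,0.0072,0,-0.0322,0,0,0,0.0118,0,-0.0461,0,0,0,0.0182,0,-0.062,0,0,0,0.0257,0,-0.0773,0,0,0,0.033,0,-0.0901,0,0,0,0.0378,0,-0.0975,0,0,0,0.0424,0,-0.1044,0,0,0,0.0453,0,-0.1083,0,0,0,0.0482,0,-0.1122,0,0,0,0.0512,0,-0.116,0,0,0,0.0543,0,-0.1198,0,0,0,0.0575,0,-0.1235,0,0,0,0.0608,0,-0.1272,0,0,0,0.0608,0,-0.1272,0,0,0,0.0608,0,-0.1272,0,0,0,0.0608,0,-0.1272,0,0,0])

```text
t: 46.2
tool_pos: [0.4782, 0.0139, 0.2933]
tool_rot: [-2.154, -2.272, -0.015]
contact_force: [5.4, 19.0, -13.0]
opening: 0.0217
grip_force: 70.5
```

>>> apply_moves(rows=[0,0,0,0,0,0,0,0,0,0,0,0,0,0,0,0,0,0,0,0,0,0,0,0,0,0,-0.07,0,0,0,0,0,-0.15,0,0,0,-0.08,0,-0.15,0,0,0,-0.16,0,-0.15,0,0,0,-0.24,0,-0.15,0,0,0,-0.32,0,-0.15,0,0,0,-0.4,0,-0.15,0,0,0,-0.47,0,-0.15,0,0,0,-0.47,0,-0.15,0,0,0,-0.47,0,-0.15,0,0,0], grip=0.6)

```text
t: 47.6
tool_pos: [0.492, -0.2739, 0.3856]
tool_rot: [-2.169, -2.272, -0.001]
contact_force: [0.2, -0.0, 0.1]
opening: 0.0513
grip_force: 0.0
```

```bash
python3 tilt.py t9.png
python3 - <<'E'
from h import *
im=cv2.imread('pics/t9.png');a=cv2.resize(im[225:298,155:295],None,fx=5.7,fy=5.7,interpolation=cv2.INTER_CUBIC)
cv2.imwrite('pics/v7.png',a)
go(*W(0,.056),.37,'x')
E
```

```text
deck tilt -0.06027575370296639 z@hinge 0.13609278219945148 1220
t 47.75 pos [ 0.4924 -0.272   0.3859] F [ 0.   0.2 -0.1] open 0.0515 gf 0.0 
R [[-0.05, 0.999, 0.001], [0.999, 0.05, -0.0], [-0.0, 0.001, -1.0]] q [-0.64 -0.13  1.66  0.    1.62 -0.69]
[ 5.95482110e-05 -2.25211752e-01  3.85936450e-01]
t 47.75 pos [ 0.4924 -0.272   0.3859] F [ 0.   0.2 -0.1] open 0.0515 gf 0.0 
R [[-0.05, 0.999, 0.001], [0.999, 0.05, -0.0], [-0.0, 0.001, -1.0]] q [-0.64 -0.13  1.66  0.    1.62 -0.69]
shift [0.4687 0.0005 0.0265] dist 0.282
  turn [0.0003 0.0001 0.0009] 0.001
  turn [-1.0000e-04  5.0000e-04 -1.9991e+00] 3.14
  in place axes: tool x [-0.05   0.999 -0.   ]  y [0.999 0.05  0.001]
```

View pics/v7.png

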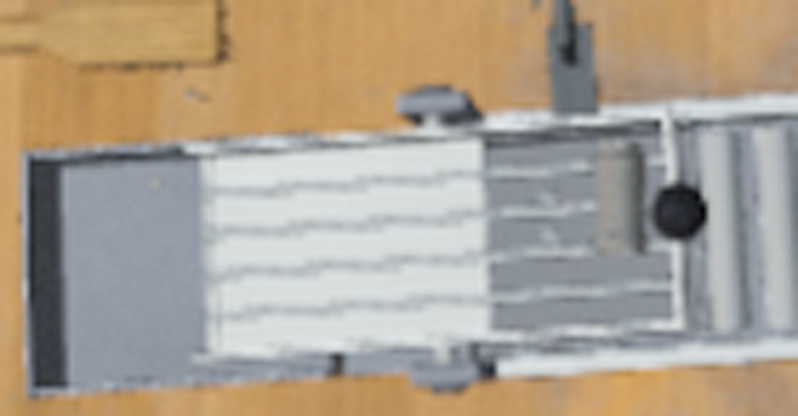

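The picture shows the sieve at about −0.06; the grip slipped part-way. The collet is still at the slotted end (620,195). Nuts show in the tote at (548,200) and (550,235), with a third partly under the collet at about (603,243), and the loading end is empty. Regripping for the full tip.

>>> apply_moves(rows=[0.08,0,0,0,0,0,0.16,0,0,0,0,0,0.24,0,0,0,0,0,0.32,0,0,0,0,0,0.4,0,0,0,0,0,0.4587,0,0,0,0,0,0.4587,0,0.06,0,0,0,0.4587,0,0.12,0,0,0,0.4587,0,0.163,0,0,0,0.4587,0,0.163,0,0,0,0.4587,0,0.163,0,0,0])

```text
t: 48.85
tool_pos: [0.4787, 0.0027, 0.2884]
tool_rot: [2.165, 2.276, 0.0]
contact_force: [0.3, -0.1, 0.5]
opening: 0.0511
grip_force: 0.0
```

>>> apply_moves(rows=[0,0,0,0,0,0,0,0,0,0,0,0,0,0,0,0,0,0,0,0,0,0,0,0,0,0,0,0,0,0,0,0,0,0,0,0], grip=0, grip_force=80)

```text
t: 49.45
tool_pos: [0.479, 0.0016, 0.2903]
tool_rot: [2.166, 2.274, -0.001]
contact_force: [-5.8, -1.0, 5.0]
opening: 0.0223
grip_force: 78.1
```

Run:
```python
from h import *
o,R=st();print(S(o['tool_pos']))
c=lambda t:np.array([-119.5*np.cos(t)-85*np.sin(t),-119.5*np.sin(t)+85*np.cos(t)])
for t in np.arange(-.06,-.75,-.04): d=(c(t)-c(-.06))/600; print(round(t,2),d.round(4))
```

```text
t 49.45 pos [0.479  0.0016 0.2903] F [-5.8 -1.   5. ] open 0.0223 gf 78.05393099784851 
R [[-0.048, 0.999, 0.001], [0.999, 0.048, -0.001], [-0.001, 0.001, -1.0]] q [-0.15 -0.3   1.96 -0.    1.48 -0.2 ]
[-1.01797848e-04  4.86842165e-02  2.90262927e-01]
-0.06 [0. 0.]
-0.1 [0.0063 0.0075]
-0.14 [0.0129 0.0147]
-0.18 [0.0197 0.0217]
-0.22 [0.0269 0.0284]
-0.26 [0.0343 0.0348]
-0.3 [0.0419 0.0408]
-0.34 [0.0498 0.0466]
-0.38 [0.0579 0.0521]
-0.42 [0.0662 0.0572]
-0.46 [0.0747 0.062 ]
-0.5 [0.0834 0.0665]
-0.54 [0.0923 0.0706]
-0.58 [0.1014 0.0743]
-0.62 [0.1105 0.0777]
-0.66 [0.1198 0.0807]
-0.7 [0.1292 0.0833]
-0.74 [0.1388 0.0856]
```

>>> apply_moves(rows=[0.0031,0,-0.0038,0,0,0,0.0063,0,-0.0075,0,0,0,0.0096,0,-0.0111,0,0,0,0.0129,0,-0.0147,0,0,0,0.0163,0,-0.0182,0,0,0,0.0197,0,-0.0217,0,0,0,0.0233,0,-0.0251,0,0,0,0.0269,0,-0.0284,0,0,0,0.0306,0,-0.0316,0,0,0,0.0343,0,-0.0348,0,0,0,0.0381,0,-0.0378,0,0,0,0.0419,0,-0.0408,0,0,0,0.0458,0,-0.0437,0,0,0,0.0498,0,-0.0466,0,0,0,0.0498,0,-0.0466,0,0,0,0.0498,0,-0.0466,0,0,0])

```text
t: 51.05
tool_pos: [0.4775, 0.0322, 0.3157]
tool_rot: [-2.165, -2.275, -0.001]
contact_force: [-0.7, -3.7, -9.0]
opening: 0.0226
grip_force: 81.3
```

```bash
python3 tilt.py t10.png
python3 - <<'E'
from h import *
c=lambda t:np.array([-119.5*np.cos(t)-85*np.sin(t),-119.5*np.sin(t)+85*np.cos(t)])
for t in np.arange(-.34,-.76,-.04): d=(c(t)-c(-.34))/600; print(round(t,2),d.round(4))
E
```

```text
deck tilt -0.29788573035791127 z@hinge 0.13581340261662095 809
t 51.2 pos [0.4775 0.0322 0.316 ] F [  2.2  19.  -11. ] open 0.0219 gf 80.58472752571106 
R [[-0.05, 0.999, 0.0], [0.999, 0.05, 0.001], [0.001, 0.0, -1.0]] q [-0.09 -0.32  1.93  0.    1.53 -0.14]
[-1.33149074e-04  7.93069588e-02  3.16015637e-01]
-0.34 [0. 0.]
-0.38 [0.0081 0.0055]
-0.42 [0.0164 0.0106]
-0.46 [0.025  0.0154]
-0.5 [0.0337 0.0198]
-0.54 [0.0425 0.0239]
-0.58 [0.0516 0.0277]
-0.62 [0.0607 0.031 ]
-0.66 [0.07   0.0341]
-0.7 [0.0795 0.0367]
-0.74 [0.089  0.0389]
```

>>> apply_moves(rows=[0.004,0,-0.0028,0,0,0,0.0081,0,-0.0055,0,0,0,0.0122,0,-0.0081,0,0,0,0.0164,0,-0.0106,0,0,0,0.0207,0,-0.013,0,0,0,0.025,0,-0.0154,0,0,0,0.0293,0,-0.0176,0,0,0,0.0337,0,-0.0198,0,0,0,0.0381,0,-0.0219,0,0,0,0.0425,0,-0.0239,0,0,0,0.047,0,-0.0258,0,0,0,0.0516,0,-0.0277,0,0,0,0.0561,0,-0.0294,0,0,0,0.0607,0,-0.031,0,0,0,0.0654,0,-0.0326,0,0,0,0.07,0,-0.0341,0,0,0,0.0748,0,-0.0354,0,0,0,0.0795,0,-0.0367,0,0,0,0.0795,0,-0.0367,0,0,0,0.0795,0,-0.0367,0,0,0])

```text
t: 53.2
tool_pos: [0.4754, 0.0799, 0.3385]
tool_rot: [2.167, 2.274, 0.003]
contact_force: [-0.5, 1.7, 0.6]
opening: 0.0001
grip_force: 1.1
```

```bash
python3 tilt.py t11.png
python3 - <<'E'
from h import *
im=cv2.imread('pics/t11.png');a=cv2.resize(im[225:298,155:295],None,fx=5.7,fy=5.7,interpolation=cv2.INTER_CUBIC)
cv2.imwrite('pics/v8.png',a)
P=cloud('top',np.load('pics/t11.png.npy'));b=P.reshape(-1,3);b=b[np.isfinite(b[:,2])]
s=np.c_[b[:,:2]@E_-CX,b[:,:2]@F_-Y0,b[:,2]]
q=(abs(s[:,0])<.052)&(s[:,1]>.29)&(s[:,1]<.41)&(s[:,2]>.012)&(s[:,2]<.05);print('bin pts above floor',q.sum(),s[q].mean(0) if q.any() else '')
E
```

```text
deck tilt -0.5485291403844758 z@hinge 0.13501386513127417 99
t 53.35 pos [0.4754 0.0798 0.3384] F [0.5 3.  1.7] open 0.0002 gf 1.6999893262982368 
R [[-0.048, 0.999, 0.001], [0.999, 0.048, 0.001], [0.001, 0.001, -1.0]] q [ 0.01 -0.32  1.89  0.    1.57 -0.04]
[1.15527624e-04 1.26983028e-01 3.38446725e-01]
bin pts above floor 239 [0.01204943 0.35327989 0.02697761]
```

>>> apply_moves(rows=[0,0,-0.07,0,0,0,-0.08,0,-0.1,0,0,0,-0.16,0,-0.1,0,0,0,-0.24,0,-0.1,0,0,0,-0.32,0,-0.1,0,0,0,-0.4,0,-0.1,0,0,0,-0.48,0,-0.1,0,0,0,-0.55,0,-0.1,0,0,0,-0.55,0,-0.1,0,0,0,-0.55,0,-0.1,0,0,0], grip=0.6)

```text
t: 54.35
tool_pos: [0.4908, -0.2512, 0.3972]
tool_rot: [-2.169, -2.271, 0.001]
contact_force: [-0.6, 0.8, -0.7]
opening: 0.0513
grip_force: 0.0
```

```bash
python3 tilt.py t12.png
python3 - <<'E'
from h import *
im=cv2.imread('pics/t12.png');a=cv2.resize(im[225:298,155:295],None,fx=5.7,fy=5.7,interpolation=cv2.INTER_CUBIC)
cv2.imwrite('pics/v8.png',a)
P=cloud('top',np.load('pics/t12.png.npy'));b=P.reshape(-1,3);b=b[np.isfinite(b[:,2])]
s=np.c_[b[:,:2]@E_-CX,b[:,:2]@F_-Y0,b[:,2]]
q=(abs(s[:,0])<.02)&(s[:,1]>.03)&(s[:,1]<.18)&(s[:,2]>.25);w=s[q];print('knob?',w.mean(0),w.min(0),w.max(0),len(w))
E
```

```text
deck tilt -0.5248314589798703 z@hinge 0.13474024330299184 1021
t 54.5 pos [ 0.4912 -0.2493  0.3978] F [-0.2  0.8 -0. ] open 0.0514 gf 0.0 
R [[-0.05, 0.999, 0.0], [0.999, 0.05, -0.0], [-0.0, 0.0, -1.0]] q [-0.6  -0.16  1.67 -0.    1.64 -0.65]
[-2.08409237e-05 -2.02464209e-01  3.97817407e-01]
knob? [-2.04159616e-04  1.02290236e-01  2.82445172e-01] [-0.01303782  0.08262784  0.25200561] [0.01186874 0.11587242 0.29300692] 105
```

View pics/v8.png

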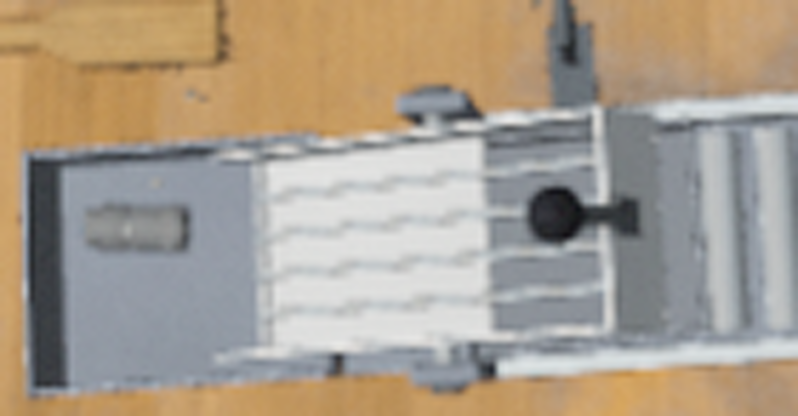

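The picture shows the collet lying in the catch bin at (137,228) and the sieve empty at about −0.52, with the knob at (555,215). Next I'll bring the sieve back to level.

Run:
```python
from h import *
go(*W(0,.1035),.3295,'x')
c=lambda t:np.array([-119.5*np.cos(t)-85*np.sin(t),-119.5*np.sin(t)+85*np.cos(t)])
for t in np.arange(-.525,.03,.0525): d=(c(t)-c(-.525))/600; print(round(t,2),d.round(4))
```

```text
t 54.5 pos [ 0.4912 -0.2493  0.3978] F [-0.2  0.8 -0. ] open 0.0514 gf 0.0 
R [[-0.05, 0.999, 0.0], [0.999, 0.05, -0.0], [-0.0, 0.0, -1.0]] q [-0.6  -0.16  1.67 -0.    1.64 -0.65]
shift [0.5099 0.0007 0.1138] dist 0.313
  turn [0.     0.     0.0009] 0.001
  turn [-1.0000e-04  1.0000e-04 -1.9991e+00] 3.14
  in place axes: tool x [-0.05   0.999 -0.   ]  y [0.999 0.05  0.   ]
-0.52 [0. 0.]
-0.47 [-0.0115 -0.0056]
-0.42 [-0.0228 -0.0118]
-0.37 [-0.0336 -0.0186]
-0.32 [-0.0441 -0.026 ]
-0.26 [-0.0542 -0.0339]
-0.21 [-0.0639 -0.0423]
-0.16 [-0.0731 -0.0513]
-0.11 [-0.0819 -0.0607]
-0.05 [-0.0901 -0.0705]
-0.0 [-0.0978 -0.0807]
```

>>> apply_moves(rows=[0.08,0,0,0,0,0,0.16,0,0,0,0,0,0.24,0,0,0,0,0,0.32,0,0,0,0,0,0.4,0,0,0,0,0,0.48,0,0,0,0,0,0.51,0,0,0,0,0,0.51,0,0.05,0,0,0,0.51,0,0.1,0,0,0,0.51,0,0.114,0,0,0,0.51,0,0.114,0,0,0,0.51,0,0.114,0,0,0])

```text
t: 55.7
tool_pos: [0.4766, 0.0557, 0.3308]
tool_rot: [2.165, 2.274, 0.002]
contact_force: [-0.4, 0.2, -0.4]
opening: 0.0515
grip_force: 0.0
```

>>> apply_moves(rows=[0,0,0,0,0,0,0,0,0,0,0,0,0,0,0,0,0,0,0,0,0,0,0,0,0,0,0,0,0,0,0,0,0,0,0,0], grip=0, grip_force=60)

```text
t: 56.3
tool_pos: [0.4764, 0.0553, 0.3314]
tool_rot: [2.167, 2.274, 0.001]
contact_force: [-4.5, -0.6, 5.7]
opening: 0.0232
grip_force: 58.4
```

>>> apply_moves(rows=[-0.0057,0,0.0028,0,0,0,-0.0115,0,0.0056,0,0,0,-0.0171,0,0.0087,0,0,0,-0.0228,0,0.0118,0,0,0,-0.0282,0,0.0152,0,0,0,-0.0336,0,0.0186,0,0,0,-0.0388,0,0.0223,0,0,0,-0.0441,0,0.026,0,0,0,-0.0491,0,0.03,0,0,0,-0.0542,0,0.0339,0,0,0,-0.0542,0,0.0339,0,0,0])

```text
t: 57.4
tool_pos: [0.478, 0.0225, 0.3116]
tool_rot: [2.168, 2.272, 0.0]
contact_force: [-6.2, -0.9, 7.8]
opening: 0.0235
grip_force: 60.1
```

```bash
python3 tilt.py t13.png
```

```text
deck tilt -0.2852503416032022 z@hinge 0.1362280221405175 962
t 57.55 pos [0.478  0.0225 0.3117] F [-6.3 -1.8  7.9] open 0.0232 gf 60.13046443462372 
R [[-0.047, 0.999, 0.001], [0.999, 0.047, -0.001], [-0.001, 0.001, -1.0]] q [-0.11 -0.31  1.93 -0.    1.52 -0.16]
[-8.73030582e-05  6.96206367e-02  3.11654158e-01]
```

>>> apply_moves(rows=[-0.0049,0,0.0042,0,0,0,-0.0097,0,0.0084,0,0,0,-0.0143,0,0.0129,0,0,0,-0.0189,0,0.0174,0,0,0,-0.0233,0,0.0221,0,0,0,-0.0277,0,0.0268,0,0,0,-0.0318,0,0.0317,0,0,0,-0.0359,0,0.0366,0,0,0,-0.0398,0,0.0417,0,0,0,-0.0436,0,0.0468,0,0,0,-0.0453,0,0.0492,0,0,0,-0.0453,0,0.0492,0,0,0,-0.0453,0,0.0492,0,0,0])

```text
t: 58.85
tool_pos: [0.4794, -0.0058, 0.2827]
tool_rot: [2.166, 2.271, -0.004]
contact_force: [-7.5, -6.4, 10.9]
opening: 0.0234
grip_force: 63.1
```

```bash
python3 tilt.py t14.png
```

```text
deck tilt -0.035396247330611565 z@hinge 0.13625769155229664 1231
t 59.0 pos [ 0.4794 -0.0058  0.2827] F [-7.6 -6.1 11.1] open 0.0231 gf 63.13165605068207 
R [[-0.047, 0.999, 0.001], [0.999, 0.047, -0.004], [-0.004, 0.0, -1.0]] q [-0.17 -0.29  1.97 -0.    1.47 -0.21]
[-6.89772929e-05  4.13252978e-02  2.82736778e-01]
```

>>> apply_moves(rows=[-0.0025,0,0.0039,0,0,0,-0.005,0,0.0078,0,0,0,-0.005,0,0.0078,0,0,0,-0.005,0,0.0078,0,0,0])

```text
t: 59.4
tool_pos: [0.4795, -0.0085, 0.2776]
tool_rot: [2.165, 2.273, -0.004]
contact_force: [-6.3, -5.3, 8.9]
opening: 0.0231
grip_force: 64.5
```

```bash
python3 tilt.py t15.png;python3 tilt.py t16.png
```

```text
deck tilt -0.004104922422903963 z@hinge 0.1365046269309807 1238
t 59.55 pos [ 0.4795 -0.0085  0.2776] F [-6.6 -5.4  9.5] open 0.023 gf 64.46876049041748 
R [[-0.048, 0.999, 0.0], [0.999, 0.048, -0.004], [-0.004, 0.0, -1.0]] q [-0.17 -0.29  1.97 -0.    1.46 -0.22]
[-7.42417324e-05  3.85776590e-02  2.77551370e-01]
deck tilt 0.0008796101946584482 z@hinge 0.1362034692081085 1236
t 59.7 pos [ 0.4795 -0.0085  0.2776] F [-6.7 -5.5  9.6] open 0.0232 gf 64.46732640266418 
R [[-0.048, 0.999, 0.0], [0.999, 0.048, -0.004], [-0.004, 0.0, -1.0]] q [-0.17 -0.29  1.97 -0.    1.46 -0.22]
[-8.00269238e-05  3.85630124e-02  2.77561019e-01]
```

>>> apply_moves(rows=[0,0,0,0,0,0,0,0,0,0,0,0,0,0,0,0,0,0,0,0,0,0,0,0,0,0,0,0,0,0,0,0,-0.07,0,0,0,0,0,-0.15,0,0,0,0,0,-0.15,0,0,0,0,0,-0.15,0,0,0], grip=0.6)

```text
t: 60.6
tool_pos: [0.4799, -0.0072, 0.3665]
tool_rot: [2.165, 2.273, 0.003]
contact_force: [-0.1, -1.1, -1.7]
opening: 0.0515
grip_force: 0.0
```

```bash
python3 tilt.py t17.png
python3 - <<'E'
from h import *
P=cloud('top',np.load('pics/t17.png.npy'));b=P.reshape(-1,3);b=b[np.isfinite(b[:,2])]
s=np.c_[b[:,:2]@E_-CX,b[:,:2]@F_-Y0,b[:,2]]
q=(s[:,2]>.15)&(s[:,2]<.178)&(s[:,0]>.084)&(s[:,0]<.12)&(s[:,1]>.06)&(s[:,1]<.14);w=s[q];print('paddle',w.mean(0),len(w))
go(*W(.1,.1015),.29,'y')
E
```

```text
deck tilt -0.00012827062610843584 z@hinge 0.13640949536645833 1234
t 60.75 pos [ 0.4788 -0.007   0.3628] F [ 0.   0.1 -0.4] open 0.0511 gf 0.0 
R [[-0.049, 0.999, -0.003], [0.999, 0.049, 0.001], [0.001, -0.003, -1.0]] q [-0.17 -0.33  1.86  0.    1.61 -0.22]
[-0.00066618  0.04007455  0.36278842]
paddle [0.11265425 0.1032466  0.16632809] 4
t 60.75 pos [ 0.4788 -0.007   0.3628] F [ 0.   0.1 -0.4] open 0.0511 gf 0.0 
R [[-0.049, 0.999, -0.003], [0.999, 0.049, 0.001], [0.001, -0.003, -1.0]] q [-0.17 -0.33  1.86  0.    1.61 -0.22]
shift [0.1022 0.1682 0.1209] dist 0.139
  turn [-0.0019  0.0012  1.0002] 1.571
  turn [-0.0012 -0.0019 -0.9998] 1.571
  in place axes: tool x [-0.049  0.999  0.001]  y [ 0.999  0.049 -0.003]
```

>>> apply_moves(rows=[0.04,0.06,0,0,0,1,0.08,0.12,0,0,0,1,0.102,0.168,0,0,0,1,0.102,0.168,0,0,0,1,0.102,0.168,0,0,0,1,0.102,0.168,0,0,0,1,0.102,0.168,0.05,0,0,1,0.102,0.168,0.1,0,0,1,0.102,0.168,0.121,0,0,1,0.102,0.168,0.121,0,0,1,0.102,0.168,0.121,0,0,1,0.102,0.168,0.121,0,0,1,0.102,0.168,0.121,0,0,1])

```text
t: 62.05
tool_pos: [0.5766, 0.0589, 0.2908]
tool_rot: [-3.14, -0.079, 0.003]
contact_force: [-0.2, 1.0, -0.4]
opening: 0.0515
grip_force: 0.0
```

>>> apply_moves(rows=[0,0,0.05,0,0,0,0,0,0.1,0,0,0,0,0,0.128,0,0,0,0,0,0.128,0,0,0])

```text
t: 62.45
tool_pos: [0.5752, 0.0589, 0.2117]
tool_rot: [-3.14, -0.077, 0.011]
contact_force: [0.5, 0.6, -0.6]
opening: 0.051
grip_force: 0.0
```

>>> apply_moves(rows=[0,0,0,0,0,0,0,0,0,0,0,0,0,0,0,0,0,0,0,0,0,0,0,0,0,0,0,0,0,0,0,0,0,0,0,0,0,0,0,0,0,0,0,0,0,0,0,0], grip=0, grip_force=40)

```text
t: 63.25
tool_pos: [0.5781, 0.0581, 0.2172]
tool_rot: [3.139, 0.076, 0.005]
contact_force: [0.5, -5.8, 5.3]
opening: 0.0071
grip_force: 39.9
```

Run:
```python
from h import *
o,R=st();print(S(o['tool_pos']))
```

```text
t 63.25 pos [0.5781 0.0581 0.2172] F [ 0.5 -5.8  5.3] open 0.0071 gf 39.942651987075806 
R [[0.999, 0.049, 0.003], [0.049, -0.999, -0.002], [0.003, 0.002, -1.0]] q [-0.03  0.02  1.8  -0.    1.32  1.5 ]
[0.10160063 0.10032049 0.21718129]
```

>>> apply_moves(rows=[0,0.008,0,0,0,0,0,0.022,0,0,0,0,0,0.042,0,0,0,0,0,0.064,0,0,0,0,0,0.086,0,0,0,0,0,0.108,0,0,0,0,0,0.13,0,0,0,0,0,0.152,0,0,0,0,0,0.174,0,0,0,0,0,0.196,0,0,0,0,0,0.218,0,0,0,0,0,0.24,0,0,0,0,0,0.262,0,0,0,0,0,0.284,0,0,0,0,0,0.306,0,0,0,0,0,0.328,0,0,0,0,0,0.35,0,0,0,0,0,0.368,0,0,0,0,0,0.378,0,0,0,0,0,0.38,0,0,0,0])

```text
t: 65.25
tool_pos: [0.589, -0.1688, 0.2171]
tool_rot: [-3.139, -0.074, -0.005]
contact_force: [-0.3, 1.6, 6.5]
opening: 0.007
grip_force: 39.8
```

Run:
```python
from h import *
o,R=st();print(S(o['tool_pos']))
```

```text
t 65.25 pos [ 0.589  -0.1688  0.2171] F [-0.3  1.6  6.5] open 0.007 gf 39.78467345237732 
R [[0.999, 0.047, 0.003], [0.047, -0.999, 0.002], [0.003, -0.002, -1.0]] q [-0.4   0.09  1.72  0.    1.33  1.12]
[ 0.10161276 -0.12683396  0.21707253]
```

Now 60 mm more, then slowly to contact.

>>> apply_moves(rows=[0,0.01,0,0,0,0,0,0.025,0,0,0,0,0,0.04,0,0,0,0,0,0.055,0,0,0,0,0,0.07,0,0,0,0,0,0.082,0,0,0,0,0,0.09,0,0,0,0,0,0.09,0,0,0,0])

```text
t: 66.05
tool_pos: [0.5916, -0.2229, 0.217]
tool_rot: [-3.14, -0.074, -0.004]
contact_force: [-0.4, -0.4, 5.9]
opening: 0.007
grip_force: 39.7
```

>>> apply_moves(rows=[0,0.007,0,0,0,0,0,0.014,0,0,0,0,0,0.02,0,0,0,0,0,0.02,0,0,0,0])

```text
t: 66.45
tool_pos: [0.5922, -0.2346, 0.217]
tool_rot: [-3.14, -0.075, -0.004]
contact_force: [-0.3, 0.2, 6.1]
opening: 0.0074
grip_force: 39.8
```

>>> apply_moves(rows=[0,0.005,0,0,0,0,0,0.01,0,0,0,0,0,0.015,0,0,0,0,0,0.015,0,0,0,0])

```text
t: 66.85
tool_pos: [0.5927, -0.2431, 0.217]
tool_rot: [-3.139, -0.075, -0.004]
contact_force: [0.4, 1.9, 6.7]
opening: 0.0074
grip_force: 39.8
```

>>> apply_moves(rows=[0,0.005,0,0,0,0,0,0.01,0,0,0,0,0,0.01,0,0,0,0,0,0.01,0,0,0,0])

```text
t: 67.25
tool_pos: [0.5937, -0.2458, 0.2174]
tool_rot: [-3.131, -0.074, -0.006]
contact_force: [1.3, 13.0, 8.7]
opening: 0.0072
grip_force: 41.6
```

>>> apply_moves(rows=[0,0.003,0,0,0,0,0,0.004,0,0,0,0,0,0.004,0,0,0,0])

```text
t: 67.55
tool_pos: [0.5941, -0.2472, 0.2177]
tool_rot: [-3.128, -0.074, -0.008]
contact_force: [1.6, 16.4, 10.9]
opening: 0.0072
grip_force: 44.1
```

>>> apply_moves(rows=[0,0,0,0,0,0,0,0,0,0,0,0,0,0,0,0,0,0,0,0,0,0,0,0,0,0,0,0,0,0,0,0,-0.08,0,0,0,0,0,-0.15,0,0,0,0.05,-0.1,-0.2,0,0,0,0.05,-0.2,-0.2,0,0,0,0.05,-0.3,-0.2,0,0,0,0.05,-0.4,-0.2,0,0,0,0.05,-0.5,-0.2,0,0,0,0.05,-0.6,-0.2,0,0,0,0.05,-0.65,-0.2,0,0,0,0.05,-0.65,-0.2,0,0,0], grip=0.4)

```text
t: 69.05
tool_pos: [0.6028, 0.1406, 0.3354]
tool_rot: [-3.141, -0.075, -0.001]
contact_force: [0.2, -0.4, 0.0]
opening: 0.0339
grip_force: 0.0
```

Run:
```python
from h import *
o,R=st()
im,d=snap('top','t18.png')
P=cloud('top',d);b=P.reshape(-1,3);b=b[np.isfinite(b[:,2])]
s=np.c_[b[:,:2]@E_-CX,b[:,:2]@F_-Y0,b[:,2]]
q=(s[:,2]>.155)&(s[:,2]<.178)&(s[:,0]>.084)&(s[:,0]<.12)&(s[:,1]<-.1);w=s[q];print('paddle',w.mean(0),len(w))
a=cv2.resize(im[205:295,155:395],None,fx=3.3,fy=3.3,interpolation=cv2.INTER_CUBIC)
c=cv2.resize(im[230:290,310:395],None,fx=5,fy=5,interpolation=cv2.INTER_CUBIC)
cv2.imwrite('pics/v9.png',np.vstack([a,np.pad(c,((0,0),(0,a.shape[1]-c.shape[1]),(0,0)))]))
```

```text
t 69.05 pos [0.6028 0.1406 0.3354] F [ 0.2 -0.4  0. ] open 0.0339 gf 0.0 
R [[0.999, 0.048, 0.0], [0.048, -0.999, 0.0], [0.0, -0.0, -1.0]] q [0.11 0.02 1.59 0.   1.53 1.63]
paddle [ 0.10134509 -0.19984332  0.16385464] 39
```

View pics/v9.png

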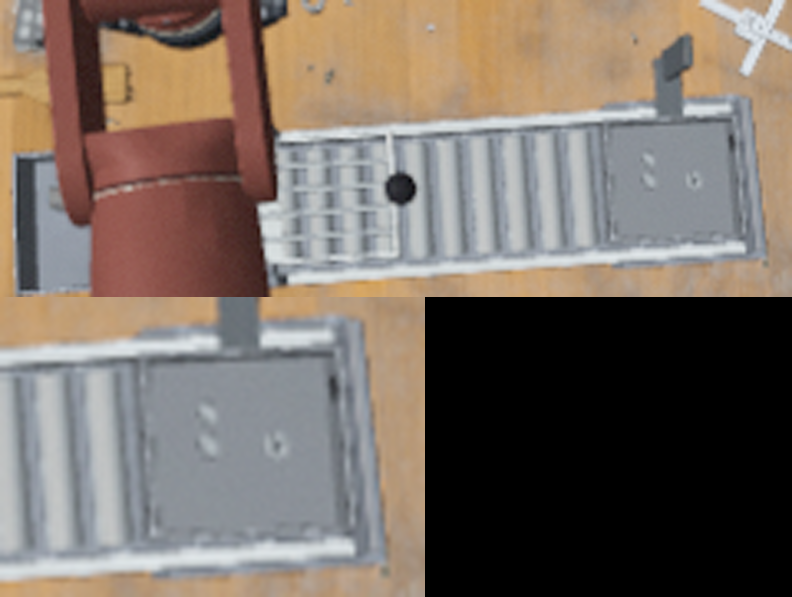

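The picture shows all three nuts in the tote, which is against the bay's end stop (the contact force confirmed it). The sieve is level and the collet is in the bin.

```bash
python3 -c "
from station import ctrl
print(ctrl.finish_job())"
```

```text
the job is handed in; nothing more can be done
None
```

The job is handed in: all three nuts are in the tote, the tote is home against the bay's end stop, the one collet present is in the catch bin, and the sieve is level; the collet tipped off with the sieve reaching only about −0.52 rad because the grip slipped off the knob.

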